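# Make the capacitors safe and pack them away

### The job

The high-voltage capacitors on the bank are still charged, so before moving any of them press the bank's shorting treadle right down onto its stop and keep it there for about two seconds. Then pack all the capacitors upright into the round steel carrier in a honeycomb, one in the very middle and the others around it, and lay the shorting plate on top, knob up, level and centred so that it rests on their terminals. Leave the other things on the bench where they are.

Things in the scene. Friction and masses are not known exactly. Their poses are not given: they have to be found in the camera images.
- bank: fixed capacitor bank: a black insulating board 160 x 300 x 15 mm with a 3 mm copper bus plate on it, on which the capacitors stand about 70 mm apart. Origin: centre of the board's underside, on the bench; x across the rows, y along the 300 mm, z up. The shorting treadle is in the middle of its front, towards the robot (-x), 117 mm from the origin, on a 10 mm strip that makes the whole 235 mm deep (from -156 to +80 mm in x), between two white bleed resistors 34 mm high
- treadle (a joint): angle of the shorting treadle, rad: 0 when up, 0.22 on its stop. A dark steel plate 80 mm long (x) and 110 mm wide with rubber grip ribs, hinged at its rear edge next to the capacitors; its free front edge, nearest the robot, stands up and goes down. A spring brings it back up; at the press point it gives way from about 5 N and is on its stop with about 11 N
- treadle_press (a point): the place to press: on the top face of the treadle, 55 mm in front of the hinge line, in mid width; rides with the treadle and goes down about 12 mm to the stop, where the treadle is level and this point 37 mm above the bench
- carrier: loose round open steel pot, 160 mm outside, 152 mm inside diameter, 60 mm high, floor 5 mm thick, 0.9 kg. Origin: centre of its underside, z up. Starts empty; it and the shorting plate may each be in either of two places on the right of the bench
- plate: loose shorting plate: a bare aluminium disc 140 mm across and 5 mm thick, with an upright black knob 22 mm thick and 38 mm tall in its centre, about 0.3 kg; it tips if what it rests on is all to one side of its centre. Origin: centre of its underside, z up
- cap1: high-voltage capacitor, one of up to seven alike (five to seven are there): an upright aluminium can 46 mm across and 75 mm tall, with a foot bevelled 3 to 4 mm, on it a white ceramic bushing 18 mm across and 34 mm tall to hold it by, on that a brass terminal stud 10 mm across and 9 mm tall; 118 mm in all, about 0.18 kg. Origin: centre of its underside, z up
- cap2: capacitor like cap1; may be absent
- cap3: capacitor like cap1; may be absent
- cap4: capacitor like cap1; may be absent
- cap5: capacitor like cap1; may be absent
- cap6: capacitor like cap1; may be absent
- cap7: capacitor like cap1; may be absent
- multimeter: bystander, to be left alone: yellow handheld multimeter lying on the bench
- screwdriver: bystander, to be left alone: screwdriver lying on the bench
- solder_reel: bystander, to be left alone: small reel of solder
- flux_bottle: bystander, to be left alone: small white bottle
- parts_tray: bystander, to be left alone: blue parts tray
- eraser_box: bystander, to be left alone: small cardboard box
Mind the look-alikes: they are no part of the job. Several things look just like the plate: the one meant starts farthest to the robot's left.

How it is judged:
On the way, in this order (a step that is already met when the one before it is completed fails the run):
1. the treadle is held on its stop for a second while the capacitors still stand where they were on the bank (value of joint treadle above 0.195 rad and distance of each of cap1, cap2, cap3, cap4, cap5, cap6, cap7 from where it was at the start of the episode below 0.015 m), for 1 s.
2. all the capacitors stand upright on the floor of the carrier, one of them in the middle (horizontal distance between each of cap1, cap2, cap3, cap4, cap5, cap6, cap7 and carrier below 0.058 m and z of cap1 in the frame of carrier between 0.001 and 0.009 m and angle between each of cap1, cap2, cap3, cap4, cap5, cap6, cap7's own z axis and vertical below 0.1 rad and z of cap2 in the frame of carrier between 0.001 and 0.009 m and z of cap3 in the frame of carrier between 0.001 and 0.009 m and z of cap4 in the frame of carrier between 0.001 and 0.009 m and z of cap5 in the frame of carrier between 0.001 and 0.009 m and z of cap6 in the frame of carrier between 0.001 and 0.009 m and z of cap7 in the frame of carrier between 0.001 and 0.009 m and horizontal distance between any of cap1, cap2, cap3, cap4, cap5, cap6, cap7 and carrier below 0.012 m), for 0.2 s.
At the end, for the whole second after the job is handed in: every capacitor stands upright (within 0.1 rad) on the floor of the carrier, one of them within 12 mm of the carrier's axis; the shorting plate lies at rest on their studs, knob up, level within 0.04 rad and within 18 mm of the carrier's axis (all of step 2 and horizontal distance between plate and carrier below 0.018 m and z of plate in the frame of carrier between 0.119 and 0.127 m and angle between plate's own z axis and vertical below 0.04 rad and angle between carrier's own z axis and vertical below 0.05 rad and linear speed of plate below 0.02 m/s); the robot touches nothing.
It fails at once if one of the other things on the bench is pushed away or knocked over (moved over 40 mm) (distance of any of multimeter, screwdriver, solder_reel, flux_bottle, parts_tray, eraser_box from where it was at the start of the episode above 0.04 m).
Of cap1, cap2, cap3, cap4, cap5, cap6, cap7 only 5 to 7 are there at a start; the rules pass over those that are not, and their reading is None.
At some moment in a run one of plate may be knocked a few centimetres aside while the robot is not near it.
Once in a run the grip may slacken for a moment while it holds something.
It also fails if it takes over 210 s, if anything falls off the work surface, if the arm or the gripper's body presses on something with over 40 N, if the wrist force passes 120 N, or if a joint passes its speed limit or range.

### The arm

A 6-joint arm with a two-finger parallel gripper is mounted at the origin on the work surface. World frame = base frame: x ahead of the robot, y to its left, z up, the work surface at z = 0. Lengths are in m, angles in rad, forces in N, time in s.
With the tool pointing down it reaches from about 0.275 to 0.85 m from the base axis. Payload 5.2 kg.
Tool frame: the origin (TCP) lies midway between the tips of the shut fingers; the grasp point (between the pads) lies 19 mm behind it; z points along the fingers, y is the line along which they close (so a half turn about z gives the same grasp; the last joint's range is limited). The gripper opens to 85 mm and grips with 20 to 120 N. Pads are 22 mm wide; open, the fingers measure 114 mm over their backs; the gripper's body (76 mm by 85 mm) begins 54 mm behind the grasp point. The pads swing forward as they close: fully open they stand 13 mm farther back than shut.
Start: joints at [-1.425, 0.259, 1.535, -0, 1.348, -0.203], TCP at [0.188, -0.517, 0.231] pointing down, gripper open.
Joint ranges: [-3.14, 3.14], [-0.91, 2.08], [0.19, 2.58], [-1.22, 4.36], [0.22, 2.71], [-3.12, 3.12]. Speed limits (rad/s): [2.57, 2.57, 3.14, 3.14, 3.14, 3.14].

### API

Orientations are given as a unit quaternion [x, y, z, w].
In Python, from bench import status, eyes, ctrl gives the robot as it stands.
- The arm moves only by the tool arm_command, never from a script. Its argument "plan" is a list of rows, each an object of numbers: "x", "y", "z": the shift along the tool's x, y, z in m; "roll": the turn about the tool's z in rad; "jaw": the finger opening in m, from 0 to 0.0854. A call has 1 to 8 rows; each row is the pose to reach, as a shift and turn from the pose commanded when the call began, along the tool's axes at that moment; what a row does not reach only later rows make up. A row lasts 1/8 s, in which the tool goes at most 62.5 mm and 10.7 degrees, less where a joint would pass 70% of its speed; a pose out of reach is approached as far as the arm can. A call with a gripper value outside its range is refused whole. The fingers move at their own pace and stop on an object; "grip_force" is the grip in N (left out, the last holds). Time passes only in rows, so rows that repeat a pose let the fingers close. It gives the time, the measured TCP pose, the force, the opening and the grip force at its end, in the units of the state.
- status.state(): the state, without advancing time (a new reading comes with each control period).
- eyes.capture(name): name is "side" or "top" or "wrist"; returns a dict with "pixels" (420x560x3 uint8, red, green, blue), "mtx" (3x3 intrinsics, pixels), "R" (3x3) and "t" (3): a world point X has camera coordinates R X + t; the wrist camera has in their place "T_tool_cam" (4x4, takes a point from camera to tool coordinates, whose origin is the TCP and whose axes are the flange's). Camera axes: x right, y down, z forward; pixel columns grow to the right and rows downward; lengths in m; the calibration is good to about 2 mm. A picture is of the moment at which its call begins: read the wrist's pose just before it. There is no depth.
- ctrl.hand_in(): hands the job in; it is judged then, once.
The state is a dict: "t": time; "q": joint angles; "dq": joint speeds; "effort": joint torques, N m; "ee_pos": TCP position; "orientation": TCP orientation; "ft_force": force on the tool from outside, world axes, zero at the start; "wrist_torque": the same for the moment, N m; "gripper_width": finger opening in m; "grip_force": force on a finger pad.
Only numpy, scipy, OpenCV 4.12 (cv2) and the standard library are available. Lean on these libraries where they do the work, as an engineer would, in place of code of your own. Each camera call takes 0.05 s, during which the arm holds its last target. There are 200 camera calls.

## Working session

There is one attempt and no reset: what is moved stays moved. The work goes in short steps, Python scripts to look and compute and a tool call to move; the robot and the scene stay as the last step left them, time stands still between calls to the robot, and variables do not carry over. Pictures are saved under pics/ and viewed, at most 14 in all, crops included, and the job is handed in when it is done.

Besides the shell and the picture viewer there is one more tool, called after ">>>" as name(argument=value, ...), one argument or row to a line, values as JSON. arm_command: Moves the arm, as the interface text tells. Its arguments: {"type":"object","properties":{"plan":{"type":"array","items":{"type":"object","properties":{"x":{"type":"number"},"y":{"type":"number"},"z":{"type":"number"},"roll":{"type":"number"},"jaw":{"type":"number"}}}},"grip_force":{"type":"number"}},"required":["plan"]}

```bash
mkdir -p pics; ls; cat > h.py <<'E'
import numpy as np,cv2
from bench import status,eyes,ctrl
def save(n,im): cv2.imwrite(f'pics/{n}.png',im[:,:,::-1])
def ray(c,px):
    d=np.linalg.inv(c['mtx'])@np.c_[np.atleast_2d(px),np.ones(len(np.atleast_2d(px)))].T
    return -c['R'].T@c['t'], (c['R'].T@d).T
def onz(c,px,z):
    o,d=ray(c,px); return o+d*((z-o[2])/d[:,2])[:,None]
def proj(c,X):
    p=(c['mtx']@(c['R']@np.atleast_2d(X).T+c['t'][:,None])).T
    return p[:,:2]/p[:,2:]
def wrist():
    from scipy.spatial.transform import Rotation as Ro
    s=status.state(); c=eyes.capture('wrist')
    T=np.eye(4);T[:3,:3]=Ro.from_quat(s['orientation']).as_matrix();T[:3,3]=s['ee_pos']
    W=np.linalg.inv(T@c['T_tool_cam']); c['R']=W[:3,:3];c['t']=W[:3,3]; return c
E
python3 - <<'E'
from h import *
for n in('top','side'):
    c=eyes.capture(n);c['t']=np.array(c['t']);c['R']=np.array(c['R'])
    save(n,c['pixels']);np.savez(n,**c)
    print(n,-c['R'].T@c['t'])
s=status.state();print(s['orientation'],s['ft_force'])
E
```

```text
pics
top [ 0.41290148 -0.04975651  1.25325644]
side [ 0.19744399 -1.0466277   1.18287722]
[ 9.84828157e-01  1.73530466e-01  4.45548941e-07 -8.23331510e-04] [0.40745516 0.31615508 0.18651477]
```

View pics/top.png

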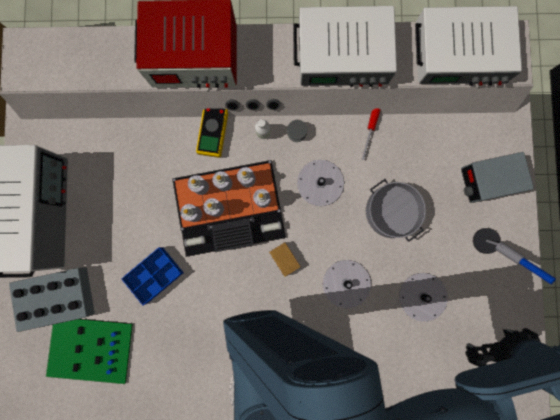

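View pics/side.png

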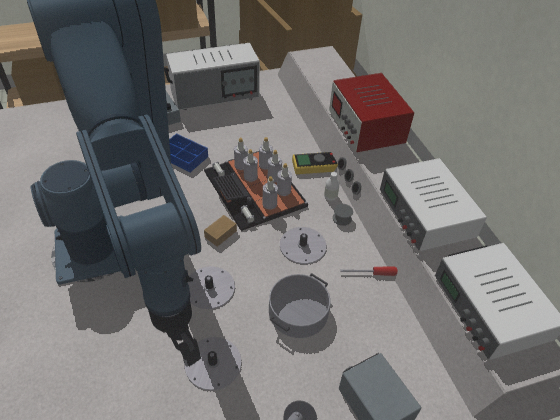

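```bash
python3 - <<'E'
from h import *
t=dict(np.load('top.npz'));s=dict(np.load('side.npz'))
a=cv2.resize(t['pixels'][150:265,160:300],None,fx=5,fy=5,interpolation=2)[:,:,:]
b=cv2.resize(s['pixels'][130:230,200:320],None,fx=5,fy=5,interpolation=2)
save('crop',np.hstack([cv2.resize(a,(440,360)),cv2.resize(b,(360,300)) if 0 else cv2.resize(b,(360,360))]))
print(onz(t,[[321,183],[347,283],[424,297],[397,209],[372,108],[367,155],[298,130],[262,128],[285,258],[153,276]],0.005).round(3))
for n,c in(('top',t),('side',s)):
    p=c['pixels'].astype(int)
    h=cv2.cvtColor(c['pixels'],cv2.COLOR_RGB2HSV)
    for nm,m in(('cop',(h[:,:,0]<14)&(h[:,:,1]>110)&(h[:,:,2]>90)),('brass',(h[:,:,0]>=15)&(h[:,:,0]<32)&(h[:,:,1]>70)&(h[:,:,2]>90))):
        k,l,st,ce=cv2.connectedComponentsWithStats(m.astype('uint8'))
        print(n,nm,[(ce[i].round(1).tolist(),int(st[i,4])) for i in range(1,k) if st[i,4]>2])
    
E
```

```text
[[ 0.596 -0.159  0.005]
 [ 0.3   -0.23   0.005]
 [ 0.257 -0.453  0.005]
 [ 0.515 -0.383  0.005]
 [ 0.823 -0.318  0.005]
 [ 0.679 -0.299  0.005]
 [ 0.758 -0.093  0.005]
 [ 0.765  0.016  0.005]
 [ 0.374 -0.049  0.005]
 [ 0.326  0.339  0.005]]
top cop [([183.1, 33.8], 5709), ([206.4, 84.7], 7), ([207.7, 108.9], 9), ([373.2, 118.2], 161), ([221.3, 111.0], 7), ([260.8, 168.0], 141), ([232.2, 172.1], 64), ([470.1, 175.6], 36), ([263.7, 174.0], 3), ([207.6, 176.7], 59), ([236.2, 180.0], 13), ([259.3, 177.0], 3), ([224.6, 200.4], 2004), ([213.9, 186.1], 10), ([238.3, 185.3], 3), ([211.0, 188.0], 3), ([225.0, 205.0], 3), ([203.2, 216.2], 4)]
top brass [([208.4, 140.7], 292), ([225.5, 114.0], 30), ([243.9, 172.9], 22), ([218.3, 177.1], 22), ([192.9, 181.1], 22), ([260.4, 195.2], 23), ([209.0, 205.0], 21), ([185.2, 211.0], 23), ([284.4, 259.1], 577)]
side cop [([372.5, 96.8], 2087), ([256.7, 155.2], 26), ([330.5, 153.5], 4), ([250.1, 190.8], 235), ([333.0, 161.2], 4), ([261.2, 176.0], 92), ([296.5, 195.8], 82), ([280.6, 204.1], 82), ([385.0, 269.5], 134)]
side brass [([274.4, 14.4], 209), ([201.1, 19.9], 230), ([355.3, 11.4], 47), ([18.6, 40.4], 1217), ([185.6, 31.2], 16), ([173.6, 32.5], 25), ([164.0, 32.5], 6), ([189.4, 35.1], 29), ([198.7, 33.7], 3), ([202.3, 33.7], 3), ([171.5, 37.5], 17), ([179.1, 37.2], 8), ([38.3, 54.0], 3), ([262.5, 65.4], 45), ([166.2, 81.0], 13), ([13.8, 98.5], 191), ([265.4, 138.4], 11), ([240.1, 139.3], 11), ([249.9, 150.7], 9), ([274.7, 151.3], 11), ([312.5, 167.8], 354), ([284.5, 165.0], 11), ([270.1, 177.8], 14), ([219.6, 226.8], 372)]
```

View pics/crop.png

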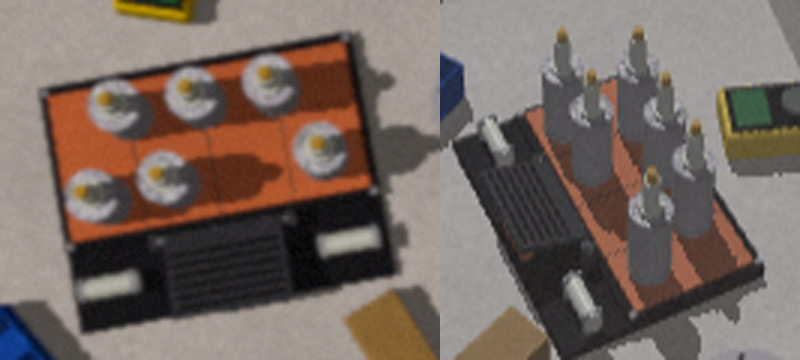

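```bash
python3 - <<'E'
from h import *
t=dict(np.load('top.npz'));s=dict(np.load('side.npz'))
T=np.array([[243.9,172.9],[218.3,177.1],[192.9,181.1],[260.4,195.2],[209,205],[185.2,211]])
S=np.array([[265.4,138.4],[240.1,139.3],[249.9,150.7],[274.7,151.3],[284.5,165],[270.1,177.8]])
P=onz(t,T,.1315)
pr=proj(s,P)
for i,q in enumerate(pr):
    j=np.argmin(((S-q)**2).sum(1)); 
    X=cv2.triangulatePoints(t['mtx']@np.c_[t['R'],t['t']],s['mtx']@np.c_[s['R'],s['t']],T[i][:,None],S[j][:,None]).ravel();X=X[:3]/X[3]
    print(P[i].round(4),q.round(1),S[j],X.round(4))
B=np.r_[onz(t,[[173.4,179.4],[271.4,161.2]],.015),onz(t,[[185.5,255.4],[286.3,236.9]],.01)][:,:2]
print(B.round(3));
ux=((B[0]+B[1])-(B[2]+B[3]))/2;print('depth',np.linalg.norm(ux),'w',np.linalg.norm(B[0]-B[1]),np.linalg.norm(B[2]-B[3]))
uy=B[0]+B[2]-B[1]-B[3];uy/=np.linalg.norm(uy);u=np.array([uy[1],-uy[0]]);print('yaw',np.degrees(np.arctan2(u[1],u[0])))
c=B.mean(0);print('press',c+u*(-132+38)/1000,'origin',c+.038*u)
g=np.array([P[i,:2] for i in range(6)])-(c+.038*u);print((np.c_[g@u,g@uy]*1000).round())
print('carrier',onz(t,[[397,209]],.06))
E
```

```text
[0.607  0.0586 0.1315] [284.2 165.1] [284.5 165. ] [0.6075 0.0585 0.1318]
[0.5964 0.1275 0.1315] [274.2 151.6] [274.7 151.3] [0.5971 0.1271 0.1329]
[0.5864 0.1958 0.1315] [265.  138.9] [265.4 138.4] [0.5869 0.1951 0.1342]
[0.5461 0.0146 0.1315] [269.4 178.2] [270.1 177.8] [0.5471 0.0143 0.1332]
[0.5213 0.1523 0.1315] [249.2 150.9] [249.9 150.7] [0.5226 0.1519 0.1322]
[0.506  0.2159 0.1315] [239.4 139.4] [240.1 139.3] [0.5073 0.2155 0.1318]
[[ 0.61   0.279]
 [ 0.661 -0.012]
 [ 0.385  0.243]
 [ 0.436 -0.054]]
depth 0.22839826958046716 w 0.2958879263591291 0.300706073624707
yaw 9.840310298408408
press [0.43062301 0.09795907] origin [0.56068101 0.12051823]
[[  35.  -69.]
 [  36.    1.]
 [  38.   70.]
 [ -33. -102.]
 [ -33.   38.]
 [ -38.  103.]]
carrier [[ 0.51056027 -0.36831915  0.06      ]]
```

>>> arm_command(
  plan=[
    {"roll": 0.175,"jaw": 0,"z": -0.03},
    {"roll": 0.349,"jaw": 0,"z": -0.06},
    {"roll": 0.349,"jaw": 0,"z": -0.06},
  ],
  grip_force=40,
)

```text
validation failed for argument at $.pl...
```

>>> arm_command(
  plan=[
    {"x": 0.0,"y": 0.0,"z": -0.03,"roll": 0.175,"jaw": 0.001},
    {"x": 0.0,"y": 0.0,"z": -0.06,"roll": 0.35,"jaw": 0.001},
    {"x": 0.0,"y": 0.0,"z": -0.06,"roll": 0.35,"jaw": 0.001},
  ],
  grip_force=40.0,
)

```text
t: 0.48
ee_pos: [0.1882, -0.518, 0.2934]
orientation: [1.0, -0.001, 0.0, 0.002]
ft_force: [0.2, 0.5, -0.5]
gripper_width: 0.0322
grip_force: 0.0
```

>>> arm_command(
  plan=[
    {"x": 0.243,"y": -0.616,"z": 0.0,"roll": 0.0,"jaw": 0.0},
    {"x": 0.243,"y": -0.616,"z": 0.0,"roll": 0.0,"jaw": 0.0},
    {"x": 0.243,"y": -0.616,"z": 0.0,"roll": 0.0,"jaw": 0.0},
    {"x": 0.243,"y": -0.616,"z": 0.0,"roll": 0.0,"jaw": 0.0},
    {"x": 0.243,"y": -0.616,"z": 0.0,"roll": 0.0,"jaw": 0.0},
    {"x": 0.243,"y": -0.616,"z": 0.0,"roll": 0.0,"jaw": 0.0},
    {"x": 0.243,"y": -0.616,"z": 0.0,"roll": 0.0,"jaw": 0.0},
    {"x": 0.243,"y": -0.616,"z": 0.0,"roll": 0.0,"jaw": 0.0},
  ],
)

```text
t: 1.48
ee_pos: [0.3718, -0.0499, 0.2903]
orientation: [1.0, 0.0, -0.0, -0.0]
ft_force: [2.0, -1.0, 0.2]
gripper_width: 0.0001
grip_force: 0.0
```

>>> arm_command(
  plan=[
    {"x": 0.059,"y": -0.148,"z": 0.0,"roll": 0.0,"jaw": 0.0},
    {"x": 0.059,"y": -0.148,"z": 0.0,"roll": 0.0,"jaw": 0.0},
    {"x": 0.059,"y": -0.148,"z": 0.0,"roll": 0.0,"jaw": 0.0},
    {"x": 0.059,"y": -0.148,"z": 0.06,"roll": 0.0,"jaw": 0.0},
    {"x": 0.059,"y": -0.148,"z": 0.12,"roll": 0.0,"jaw": 0.0},
    {"x": 0.059,"y": -0.148,"z": 0.18,"roll": 0.0,"jaw": 0.0},
    {"x": 0.059,"y": -0.148,"z": 0.215,"roll": 0.0,"jaw": 0.0},
    {"x": 0.059,"y": -0.148,"z": 0.225,"roll": 0.0,"jaw": 0.0},
  ],
)

```text
t: 2.48
ee_pos: [0.4284, 0.096, 0.0635]
orientation: [1.0, 0.0, -0.003, -0.0]
ft_force: [-0.2, -0.4, -0.4]
gripper_width: -0.0
grip_force: 0.0
```

```bash
python3 - <<'E'
from h import *
c=wrist();save('w1',c['pixels']);print(proj(c,[[.431,.098,.049],[.607,.0586,.136]]),status.state()['ft_force'])
E
```

```text
[[ 281.34787444  247.73828674]
 [ 615.77141159 -797.17996716]] [-1.6284446   0.43848125 -1.53203889]
```

View pics/w1.png

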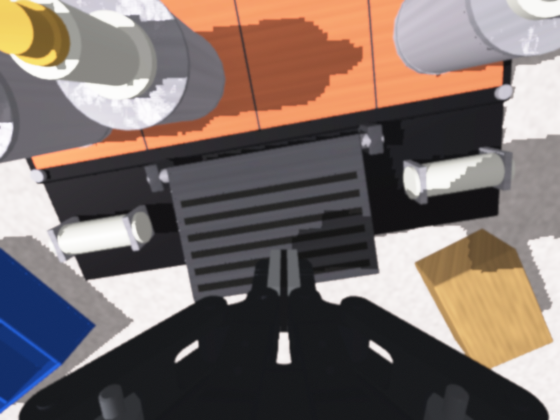

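The fingertips (283,250) are over the treadle's mid width, near its front edge and clear of the cans. Pressing.

>>> arm_command(
  plan=[
    {"x": 0.002,"y": -0.002,"z": 0.012,"roll": 0.0,"jaw": 0.0},
    {"x": 0.002,"y": -0.002,"z": 0.018,"roll": 0.0,"jaw": 0.0},
    {"x": 0.002,"y": -0.002,"z": 0.022,"roll": 0.0,"jaw": 0.0},
    {"x": 0.002,"y": -0.002,"z": 0.025,"roll": 0.0,"jaw": 0.0},
    {"x": 0.002,"y": -0.002,"z": 0.027,"roll": 0.0,"jaw": 0.0},
    {"x": 0.002,"y": -0.002,"z": 0.028,"roll": 0.0,"jaw": 0.0},
    {"x": 0.002,"y": -0.002,"z": 0.029,"roll": 0.0,"jaw": 0.0},
    {"x": 0.002,"y": -0.002,"z": 0.029,"roll": 0.0,"jaw": 0.0},
  ],
)

```text
t: 3.52
ee_pos: [0.4317, 0.0977, 0.0381]
orientation: [1.0, -0.0, -0.001, 0.0]
ft_force: [-6.9, -2.5, 11.5]
gripper_width: 0.0002
grip_force: 5.5
```

>>> arm_command(
  plan=[
    {"x": 0.0,"y": 0.0,"z": 0.001,"roll": 0.0,"jaw": 0.0},
    {"x": 0.0,"y": 0.0,"z": 0.0025,"roll": 0.0,"jaw": 0.0},
    {"x": 0.0,"y": 0.0,"z": 0.0025,"roll": 0.0,"jaw": 0.0},
    {"x": 0.0,"y": 0.0,"z": 0.0025,"roll": 0.0,"jaw": 0.0},
  ],
)

```text
t: 4.03
ee_pos: [0.4316, 0.0976, 0.0368]
orientation: [1.0, -0.0, -0.001, 0.0]
ft_force: [-11.3, -2.5, 25.1]
gripper_width: 0.0
grip_force: 12.8
```

On the stop with 25 N (z 36.8 mm). I'll hold there about 2.5 s.

>>> arm_command(
  plan=[
    {"x": 0.0,"y": 0.0,"z": 0.0,"roll": 0.0,"jaw": 0.0},
    {"x": 0.0,"y": 0.0,"z": 0.0,"roll": 0.0,"jaw": 0.0},
    {"x": 0.0,"y": 0.0,"z": 0.0,"roll": 0.0,"jaw": 0.0},
    {"x": 0.0,"y": 0.0,"z": 0.0,"roll": 0.0,"jaw": 0.0},
    {"x": 0.0,"y": 0.0,"z": 0.0,"roll": 0.0,"jaw": 0.0},
    {"x": 0.0,"y": 0.0,"z": 0.0,"roll": 0.0,"jaw": 0.0},
    {"x": 0.0,"y": 0.0,"z": 0.0,"roll": 0.0,"jaw": 0.0},
    {"x": 0.0,"y": 0.0,"z": 0.0,"roll": 0.0,"jaw": 0.0},
  ],
)

```text
t: 5.03
ee_pos: [0.4316, 0.0976, 0.0368]
orientation: [1.0, 0.0, -0.001, 0.0]
ft_force: [-10.9, -2.6, 25.5]
gripper_width: -0.0003
grip_force: 12.8
```

>>> arm_command(
  plan=[
    {"x": 0.0,"y": 0.0,"z": 0.0,"roll": 0.0,"jaw": 0.0},
    {"x": 0.0,"y": 0.0,"z": 0.0,"roll": 0.0,"jaw": 0.0},
    {"x": 0.0,"y": 0.0,"z": 0.0,"roll": 0.0,"jaw": 0.0},
    {"x": 0.0,"y": 0.0,"z": 0.0,"roll": 0.0,"jaw": 0.0},
    {"x": 0.0,"y": 0.0,"z": 0.0,"roll": 0.0,"jaw": 0.0},
    {"x": 0.0,"y": 0.0,"z": 0.0,"roll": 0.0,"jaw": 0.0},
    {"x": 0.0,"y": 0.0,"z": 0.0,"roll": 0.0,"jaw": 0.0},
    {"x": 0.0,"y": 0.0,"z": 0.0,"roll": 0.0,"jaw": 0.0},
  ],
)

```text
t: 6.02
ee_pos: [0.4315, 0.0976, 0.0367]
orientation: [1.0, -0.0, -0.001, 0.0]
ft_force: [-11.7, -2.9, 25.7]
gripper_width: 0.0002
grip_force: 12.8
```

>>> arm_command(
  plan=[
    {"x": 0.0,"y": 0.0,"z": -0.01,"roll": 0.0,"jaw": 0.0},
    {"x": 0.0,"y": 0.0,"z": -0.03,"roll": 0.0,"jaw": 0.0},
    {"x": 0.0,"y": 0.0,"z": -0.09,"roll": 0.0,"jaw": 0.0},
    {"x": 0.0,"y": 0.0,"z": -0.15,"roll": 0.0,"jaw": 0.05},
    {"x": 0.0,"y": 0.0,"z": -0.205,"roll": 0.0,"jaw": 0.05},
    {"x": 0.0,"y": 0.0,"z": -0.205,"roll": 0.0,"jaw": 0.05},
  ],
)

```text
t: 6.78
ee_pos: [0.4362, 0.098, 0.2451]
orientation: [1.0, -0.0, 0.006, 0.0]
ft_force: [0.7, -0.1, 0.1]
gripper_width: 0.0501
grip_force: 0.0
```

>>> arm_command(
  plan=[
    {"x": 0.115,"y": 0.083,"z": 0.0,"roll": 0.0,"jaw": 0.05},
    {"x": 0.115,"y": 0.083,"z": 0.0,"roll": 0.0,"jaw": 0.05},
    {"x": 0.115,"y": 0.083,"z": 0.0,"roll": 0.0,"jaw": 0.05},
    {"x": 0.115,"y": 0.083,"z": 0.0,"roll": 0.0,"jaw": 0.05},
    {"x": 0.115,"y": 0.083,"z": 0.0,"roll": 0.0,"jaw": 0.05},
  ],
)

```text
t: 7.4
ee_pos: [0.5467, 0.0158, 0.2394]
orientation: [1.0, -0.0, -0.001, -0.0]
ft_force: [-0.0, -0.4, -0.3]
gripper_width: 0.0497
grip_force: 0.0
```

```bash
python3 - <<'E'
from h import *
c=wrist();im=c['pixels'].copy()
s=status.state();print(s['ee_pos'],s['orientation'])
for X in [(.607,.0585),(.597,.127),(.587,.195),(.5465,.0145),(.522,.152),(.5065,.2155)]:
    p=proj(c,[*X,.136])[0];print(p.round()); cv2.circle(im,tuple(int(v) for v in p),6,(0,0,255),1)
save('w2',im)
E
```

```text
[0.54676957 0.0159449  0.23968898] [ 9.99999843e-01 -4.21698945e-05 -5.07289890e-04 -2.35491380e-04]
[230. 132.]
[145. 145.]
[ 63. 157.]
[286. 205.]
[129. 232.]
[ 60. 248.]
```

View pics/w2.png

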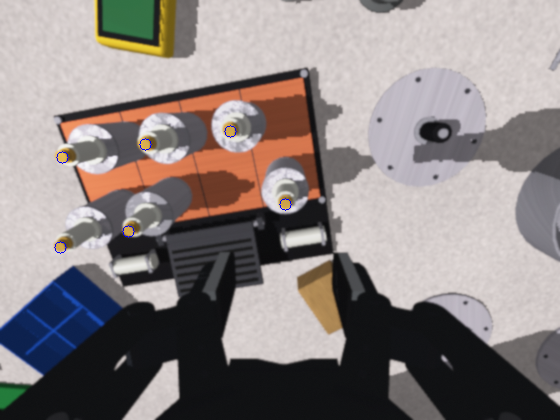

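The predicted stud marks all sit on the studs, so I'm descending on the first cap.

>>> arm_command(
  plan=[
    {"x": 0.0,"y": 0.001,"z": 0.06,"roll": 0.0,"jaw": 0.05},
    {"x": 0.0,"y": 0.001,"z": 0.115,"roll": 0.0,"jaw": 0.05},
    {"x": 0.0,"y": 0.001,"z": 0.139,"roll": 0.0,"jaw": 0.05},
    {"x": 0.0,"y": 0.001,"z": 0.139,"roll": 0.0,"jaw": 0.05},
    {"x": 0.0,"y": 0.001,"z": 0.139,"roll": 0.0,"jaw": 0.01},
    {"x": 0.0,"y": 0.001,"z": 0.139,"roll": 0.0,"jaw": 0.01},
    {"x": 0.0,"y": 0.001,"z": 0.139,"roll": 0.0,"jaw": 0.01},
    {"x": 0.0,"y": 0.001,"z": 0.139,"roll": 0.0,"jaw": 0.01},
  ],
  grip_force=60.0,
)

```text
t: 8.45
ee_pos: [0.5494, 0.0139, 0.1029]
orientation: [1.0, -0.001, 0.002, 0.0]
ft_force: [-1.1, 1.8, 7.6]
gripper_width: 0.016
grip_force: 58.4
```

>>> arm_command(
  plan=[
    {"x": 0.0,"y": 0.0,"z": -0.03,"roll": 0.0,"jaw": 0.01},
    {"x": 0.0,"y": 0.0,"z": -0.085,"roll": 0.0,"jaw": 0.01},
    {"x": 0.0,"y": 0.0,"z": -0.14,"roll": 0.0,"jaw": 0.01},
    {"x": -0.02,"y": 0.05,"z": -0.15,"roll": 0.0,"jaw": 0.01},
    {"x": -0.04,"y": 0.1,"z": -0.15,"roll": 0.0,"jaw": 0.01},
    {"x": -0.06,"y": 0.16,"z": -0.15,"roll": 0.0,"jaw": 0.01},
    {"x": -0.08,"y": 0.22,"z": -0.15,"roll": 0.0,"jaw": 0.01},
    {"x": -0.1,"y": 0.28,"z": -0.15,"roll": 0.0,"jaw": 0.01},
  ],
)

```text
t: 9.45
ee_pos: [0.4475, -0.2656, 0.2515]
orientation: [1.0, -0.001, 0.001, 0.0]
ft_force: [0.8, 0.4, -1.9]
gripper_width: 0.016
grip_force: 58.8
```

>>> arm_command(
  plan=[
    {"x": -0.01,"y": 0.05,"z": 0.0,"roll": 0.0,"jaw": 0.01},
    {"x": -0.02,"y": 0.1,"z": 0.0,"roll": 0.0,"jaw": 0.01},
    {"x": -0.02,"y": 0.1,"z": 0.0,"roll": 0.0,"jaw": 0.01},
    {"x": -0.02,"y": 0.1,"z": 0.0,"roll": 0.0,"jaw": 0.01},
  ],
)

```text
t: 9.95
ee_pos: [0.4281, -0.3636, 0.2507]
orientation: [1.0, -0.001, -0.0, -0.0]
ft_force: [0.2, 0.6, -2.4]
gripper_width: 0.0161
grip_force: 59.0
```

```bash
python3 - <<'E'
from h import *
c=wrist();im=c['pixels'].copy()
s=status.state();print(s['ee_pos'],s['orientation'],s['gripper_width'])
np.savez('w3',**c)
a=np.linspace(0,6.283,120)
for r in(.080,.076):
    p=proj(c,np.c_[.5106+r*np.cos(a),-.3683+r*np.sin(a),0*a+.06])
    cv2.polylines(im,[p.astype(int)],True,(0,0,255),1)
save('w3',im)
E
```

```text
[ 0.42836348 -0.36300546  0.25085272] [ 9.99999824e-01 -4.55817182e-04 -3.34166581e-05 -3.78511917e-04] 0.015917439953134317
```

View pics/w3.png

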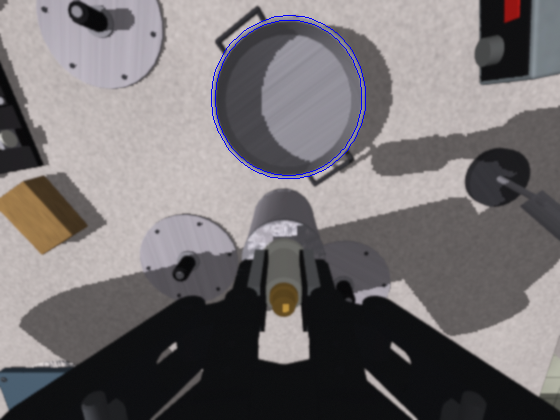

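```bash
cat >> h.py <<'E'
def held(c,tcp):
    h=cv2.cvtColor(c['pixels'],cv2.COLOR_RGB2HSV)[230:330,240:330]
    m=((h[:,:,0]>=12)&(h[:,:,0]<32)&(h[:,:,1]>110)).astype('uint8')
    x,y,w,hh=cv2.boundingRect(m)
    p=[240+x+w/2,230+y+hh/2]
    return p,onz(c,p,tcp[2]+.031)[0]-tcp
E
python3 - <<'E'
from h import *
c=dict(np.load('w3.npz'));tcp=np.array([.42836,-.363,.25085])
p,o=held(c,tcp);print(p,o.round(4),proj(c,tcp+[0,0,.033]))
E
```

```text
[284.0, 299.5] [ 0.    -0.     0.031] [[283.98914351 302.41947889]]
```

>>> arm_command(
  plan=[
    {"x": 0.042,"y": 0.003,"z": 0.0,"roll": 0.0,"jaw": 0.01},
    {"x": 0.082,"y": 0.005,"z": 0.0,"roll": 0.0,"jaw": 0.01},
    {"x": 0.082,"y": 0.005,"z": 0.05,"roll": 0.0,"jaw": 0.01},
    {"x": 0.082,"y": 0.005,"z": 0.1,"roll": 0.0,"jaw": 0.01},
    {"x": 0.082,"y": 0.005,"z": 0.14,"roll": 0.0,"jaw": 0.01},
    {"x": 0.082,"y": 0.005,"z": 0.154,"roll": 0.0,"jaw": 0.01},
    {"x": 0.082,"y": 0.005,"z": 0.159,"roll": 0.0,"jaw": 0.01},
    {"x": 0.082,"y": 0.005,"z": 0.16,"roll": 0.0,"jaw": 0.01},
  ],
)

```text
t: 11.0
ee_pos: [0.5113, -0.3695, 0.0925]
orientation: [1.0, -0.0, 0.001, 0.001]
ft_force: [0.7, 0.3, -1.8]
gripper_width: 0.0159
grip_force: 59.0
```

>>> arm_command(
  plan=[
    {"x": -0.001,"y": -0.001,"z": 0.0015,"roll": 0.0,"jaw": 0.01},
    {"x": -0.001,"y": -0.001,"z": 0.003,"roll": 0.0,"jaw": 0.01},
    {"x": -0.001,"y": -0.001,"z": 0.003,"roll": 0.0,"jaw": 0.01},
    {"x": -0.001,"y": -0.001,"z": 0.003,"roll": 0.0,"jaw": 0.04},
    {"x": -0.001,"y": -0.001,"z": 0.003,"roll": 0.0,"jaw": 0.04},
    {"x": -0.001,"y": -0.001,"z": 0.0,"roll": 0.0,"jaw": 0.04},
    {"x": -0.001,"y": -0.001,"z": -0.05,"roll": 0.0,"jaw": 0.04},
    {"x": -0.001,"y": -0.001,"z": -0.11,"roll": 0.0,"jaw": 0.04},
  ],
)

```text
t: 12.0
ee_pos: [0.5087, -0.3674, 0.2006]
orientation: [1.0, -0.001, -0.001, -0.001]
ft_force: [0.7, -1.7, 0.4]
gripper_width: 0.0399
grip_force: 0.0
```

>>> arm_command(
  plan=[
    {"x": 0.0,"y": 0.0,"z": -0.045,"roll": 0.0,"jaw": 0.05},
    {"x": -0.05,"y": -0.03,"z": -0.045,"roll": 0.0,"jaw": 0.05},
    {"x": -0.08,"y": -0.08,"z": -0.045,"roll": 0.0,"jaw": 0.05},
    {"x": -0.08,"y": -0.08,"z": -0.045,"roll": 0.0,"jaw": 0.05},
  ],
)

```text
t: 12.5
ee_pos: [0.4269, -0.2841, 0.2457]
orientation: [1.0, -0.0, -0.001, -0.001]
ft_force: [0.6, -0.2, -0.9]
gripper_width: 0.05
grip_force: 0.0
```

```bash
python3 - <<'E'
from h import *
c=wrist();im=c['pixels'].copy()
s=status.state();print(s['ee_pos'])
np.savez('w4',**c)
a=np.linspace(0,6.283,120)
for r,z in((.080,.06),(.076,.06),(.023,.08)):
    p=proj(c,np.c_[.5106+r*np.cos(a),-.3683+r*np.sin(a),0*a+z])
    cv2.polylines(im,[p.astype(int)],True,(0,0,255),1)
save('w4',im)
h=cv2.cvtColor(c['pixels'],cv2.COLOR_RGB2HSV)
m=((h[:,:,0]>=15)&(h[:,:,0]<32)&(h[:,:,1]>70)&(h[:,:,2]>90)).astype('uint8')
k,l,st,ce=cv2.connectedComponentsWithStats(m)
for i in range(1,k):
    if st[i,4]>15: print(ce[i].round(1),st[i,4],onz(c,[ce[i]],.1185).round(4))
E
```

```text
[ 0.42870257 -0.28658865  0.24637327]
[383.4 104.3] 219 [[ 0.5079 -0.3672  0.1185]]
[ 92.9 217.4] 2735 [[ 0.4064 -0.1028  0.1185]]
```

View pics/w4.png

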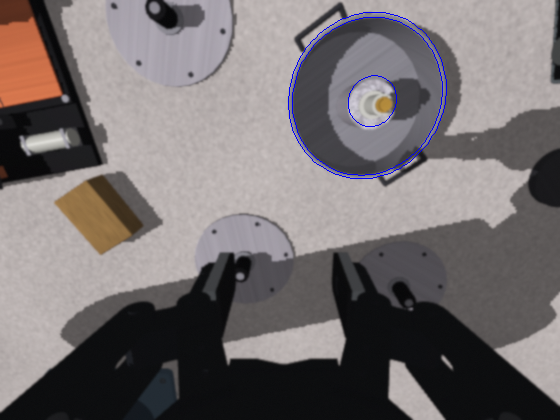

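Carrier centre is confirmed at (0.511, -0.368), with the middle cap within 3 mm of it. Next is cap1.

>>> arm_command(
  plan=[
    {"x": 0.178,"y": -0.345,"z": 0.0,"roll": 0.0,"jaw": 0.05},
    {"x": 0.178,"y": -0.345,"z": 0.0,"roll": 0.0,"jaw": 0.05},
    {"x": 0.178,"y": -0.345,"z": 0.0,"roll": 0.0,"jaw": 0.05},
    {"x": 0.178,"y": -0.345,"z": 0.0,"roll": 0.0,"jaw": 0.05},
    {"x": 0.178,"y": -0.345,"z": 0.0,"roll": 0.0,"jaw": 0.05},
    {"x": 0.178,"y": -0.345,"z": 0.0,"roll": 0.0,"jaw": 0.05},
    {"x": 0.178,"y": -0.345,"z": 0.0,"roll": 0.0,"jaw": 0.05},
    {"x": 0.178,"y": -0.345,"z": 0.0,"roll": 0.0,"jaw": 0.05},
  ],
)

```text
t: 13.55
ee_pos: [0.6089, 0.0571, 0.2453]
orientation: [1.0, 0.0, -0.0, 0.0]
ft_force: [-0.1, -1.5, -0.4]
gripper_width: 0.0497
grip_force: 0.0
```

>>> arm_command(
  plan=[
    {"x": 0.0,"y": 0.0,"z": 0.0,"roll": 0.0,"jaw": 0.05},
    {"x": 0.0,"y": 0.0,"z": 0.0,"roll": 0.0,"jaw": 0.05},
  ],
)

```text
t: 13.8
ee_pos: [0.6077, 0.0552, 0.246]
orientation: [1.0, -0.002, 0.0, 0.0]
ft_force: [0.6, 0.3, 0.2]
gripper_width: 0.0503
grip_force: 0.0
```

>>> arm_command(
  plan=[
    {"x": -0.001,"y": -0.002,"z": 0.06,"roll": 0.0,"jaw": 0.05},
    {"x": -0.001,"y": -0.002,"z": 0.12,"roll": 0.0,"jaw": 0.05},
    {"x": -0.001,"y": -0.002,"z": 0.145,"roll": 0.0,"jaw": 0.05},
    {"x": -0.001,"y": -0.002,"z": 0.145,"roll": 0.0,"jaw": 0.05},
    {"x": -0.001,"y": -0.002,"z": 0.145,"roll": 0.0,"jaw": 0.01},
    {"x": -0.001,"y": -0.002,"z": 0.145,"roll": 0.0,"jaw": 0.01},
    {"x": -0.001,"y": -0.002,"z": 0.145,"roll": 0.0,"jaw": 0.01},
    {"x": -0.001,"y": -0.002,"z": 0.145,"roll": 0.0,"jaw": 0.01},
  ],
)

```text
t: 14.8
ee_pos: [0.6084, 0.0587, 0.1032]
orientation: [1.0, -0.0, 0.002, 0.0]
ft_force: [-0.4, -0.2, 6.3]
gripper_width: 0.0158
grip_force: 58.7
```

>>> arm_command(
  plan=[
    {"x": 0.0,"y": 0.0,"z": -0.03,"roll": 0.0,"jaw": 0.01},
    {"x": 0.0,"y": 0.0,"z": -0.085,"roll": 0.0,"jaw": 0.01},
    {"x": 0.0,"y": 0.0,"z": -0.145,"roll": 0.0,"jaw": 0.01},
    {"x": -0.01,"y": 0.06,"z": -0.15,"roll": 0.0,"jaw": 0.01},
    {"x": -0.02,"y": 0.12,"z": -0.15,"roll": 0.0,"jaw": 0.01},
    {"x": -0.03,"y": 0.18,"z": -0.15,"roll": 0.0,"jaw": 0.01},
    {"x": -0.04,"y": 0.24,"z": -0.15,"roll": 0.0,"jaw": 0.01},
    {"x": -0.045,"y": 0.3,"z": -0.15,"roll": 0.0,"jaw": 0.01},
  ],
)

```text
t: 15.8
ee_pos: [0.5608, -0.2427, 0.2514]
orientation: [1.0, -0.001, 0.0, 0.0]
ft_force: [2.0, 0.6, -1.8]
gripper_width: 0.0164
grip_force: 58.8
```

>>> arm_command(
  plan=[
    {"x": 0.0,"y": 0.06,"z": 0.0,"roll": 0.0,"jaw": 0.01},
    {"x": 0.0,"y": 0.12,"z": 0.0,"roll": 0.0,"jaw": 0.01},
    {"x": 0.0,"y": 0.127,"z": 0.0,"roll": 0.0,"jaw": 0.01},
    {"x": 0.0,"y": 0.127,"z": 0.0,"roll": 0.0,"jaw": 0.01},
    {"x": 0.0,"y": 0.127,"z": 0.0,"roll": 0.0,"jaw": 0.01},
  ],
)

```text
t: 16.42
ee_pos: [0.5616, -0.3664, 0.2511]
orientation: [1.0, 0.0, 0.0, -0.0]
ft_force: [-0.0, -0.2, -2.3]
gripper_width: 0.0157
grip_force: 59.0
```

```bash
cat > look.py <<'E'
from h import *
s=status.state();c=wrist();tcp=np.array(s['ee_pos'])
p,o=held(c,tcp);print(tcp.round(4),s['gripper_width'],p,'cap offset',o.round(4))
h=cv2.cvtColor(c['pixels'],cv2.COLOR_RGB2HSV)
m=((h[:,:,0]>=15)&(h[:,:,0]<32)&(h[:,:,1]>70)&(h[:,:,2]>90)).astype('uint8')
k,l,st,ce=cv2.connectedComponentsWithStats(m)
for i in range(1,k):
    if 60<st[i,4]<600: print(ce[i].round(1),st[i,4],'low',onz(c,[ce[i]],.1185)[0,:2].round(4),'bank',onz(c,[ce[i]],.1315)[0,:2].round(4))
E
python3 look.py
```

```text
[ 0.5616 -0.3664  0.2511] 0.01567338138293214 [284.0, 295.5] cap offset [0.0022 0.0006 0.031 ]
```

>>> arm_command(
  plan=[
    {"x": -0.003,"y": 0.002,"z": 0.0,"roll": 0.0,"jaw": 0.01},
    {"x": -0.003,"y": 0.002,"z": 0.05,"roll": 0.0,"jaw": 0.01},
    {"x": -0.003,"y": 0.002,"z": 0.1,"roll": 0.0,"jaw": 0.01},
    {"x": -0.003,"y": 0.002,"z": 0.14,"roll": 0.0,"jaw": 0.01},
    {"x": -0.003,"y": 0.002,"z": 0.154,"roll": 0.0,"jaw": 0.01},
    {"x": -0.003,"y": 0.002,"z": 0.159,"roll": 0.0,"jaw": 0.01},
    {"x": -0.003,"y": 0.002,"z": 0.162,"roll": 0.0,"jaw": 0.01},
    {"x": -0.003,"y": 0.002,"z": 0.162,"roll": 0.0,"jaw": 0.01},
  ],
)

```text
t: 17.48
ee_pos: [0.5591, -0.3707, 0.0903]
orientation: [1.0, -0.001, 0.001, 0.001]
ft_force: [0.8, -0.3, -2.2]
gripper_width: 0.0158
grip_force: 59.0
```

>>> arm_command(
  plan=[
    {"x": 0.0,"y": 0.0,"z": 0.0015,"roll": 0.0,"jaw": 0.01},
    {"x": 0.0,"y": 0.0,"z": 0.0025,"roll": 0.0,"jaw": 0.01},
    {"x": 0.0,"y": 0.0,"z": 0.0025,"roll": 0.0,"jaw": 0.01},
    {"x": 0.0,"y": 0.0,"z": 0.0025,"roll": 0.0,"jaw": 0.036},
    {"x": 0.0,"y": 0.0,"z": 0.0025,"roll": 0.0,"jaw": 0.036},
    {"x": 0.0,"y": 0.0,"z": 0.0,"roll": 0.0,"jaw": 0.036},
    {"x": 0.0,"y": 0.0,"z": -0.05,"roll": 0.0,"jaw": 0.036},
    {"x": 0.0,"y": 0.0,"z": -0.11,"roll": 0.0,"jaw": 0.036},
  ],
)

```text
t: 18.48
ee_pos: [0.5576, -0.3695, 0.1982]
orientation: [1.0, -0.001, -0.002, -0.001]
ft_force: [0.4, -1.0, 0.1]
gripper_width: 0.0359
grip_force: 0.0
```

>>> arm_command(
  plan=[
    {"x": 0.0,"y": 0.0,"z": -0.045,"roll": 0.0,"jaw": 0.05},
    {"x": 0.005,"y": -0.06,"z": -0.045,"roll": 0.0,"jaw": 0.05},
    {"x": 0.01,"y": -0.12,"z": -0.045,"roll": 0.0,"jaw": 0.05},
    {"x": 0.015,"y": -0.18,"z": -0.045,"roll": 0.0,"jaw": 0.05},
    {"x": 0.02,"y": -0.24,"z": -0.045,"roll": 0.0,"jaw": 0.05},
    {"x": 0.025,"y": -0.3,"z": -0.045,"roll": 0.0,"jaw": 0.05},
    {"x": 0.03,"y": -0.36,"z": -0.045,"roll": 0.0,"jaw": 0.05},
    {"x": 0.038,"y": -0.42,"z": -0.045,"roll": 0.0,"jaw": 0.05},
  ],
)

```text
t: 19.48
ee_pos: [0.5968, 0.0518, 0.244]
orientation: [1.0, -0.001, 0.0, 0.0]
ft_force: [1.3, -0.1, 0.4]
gripper_width: 0.0499
grip_force: 0.0
```

>>> arm_command(
  plan=[
    {"x": 0.0,"y": -0.06,"z": 0.0,"roll": 0.0,"jaw": 0.05},
    {"x": 0.0,"y": -0.077,"z": 0.0,"roll": 0.0,"jaw": 0.05},
    {"x": 0.0,"y": -0.077,"z": 0.0,"roll": 0.0,"jaw": 0.05},
    {"x": 0.0,"y": -0.077,"z": 0.0,"roll": 0.0,"jaw": 0.05},
    {"x": 0.0,"y": -0.077,"z": 0.0,"roll": 0.0,"jaw": 0.05},
  ],
)

```text
t: 20.1
ee_pos: [0.5972, 0.125, 0.2438]
orientation: [1.0, -0.002, -0.0, 0.0]
ft_force: [0.4, 0.3, -1.0]
gripper_width: 0.0502
grip_force: 0.0
```

```bash
python3 look.py
```

```text
[0.5972 0.125  0.2438] 0.05018196301934459 [255.5, 278.0] cap offset [0.0108 0.0125 0.031 ]
[280.7 200.4] 165 low [0.5945 0.1282] bank [0.5984 0.1281]
[203.7 211.7] 182 low [0.5837 0.2   ] bank [0.5881 0.1964]
[255.5 276.2] 172 low [0.5153 0.1538] bank [0.5231 0.1525]
[187.7 288. ] 71 low [0.5019 0.2231] bank [0.5103 0.2184]
[401.3 300.4] 263 low [0.4865 0.0046] bank [0.4957 0.0105]
```

>>> arm_command(
  plan=[
    {"x": 0.0,"y": -0.002,"z": 0.06,"roll": 0.0,"jaw": 0.05},
    {"x": 0.0,"y": -0.002,"z": 0.12,"roll": 0.0,"jaw": 0.05},
    {"x": 0.0,"y": -0.002,"z": 0.143,"roll": 0.0,"jaw": 0.05},
    {"x": 0.0,"y": -0.002,"z": 0.143,"roll": 0.0,"jaw": 0.05},
    {"x": 0.0,"y": -0.002,"z": 0.143,"roll": 0.0,"jaw": 0.01},
    {"x": 0.0,"y": -0.002,"z": 0.143,"roll": 0.0,"jaw": 0.01},
    {"x": 0.0,"y": -0.002,"z": 0.143,"roll": 0.0,"jaw": 0.01},
    {"x": 0.0,"y": -0.002,"z": 0.143,"roll": 0.0,"jaw": 0.01},
  ],
)

```text
t: 21.15
ee_pos: [0.5985, 0.1285, 0.103]
orientation: [1.0, -0.001, 0.002, 0.0]
ft_force: [-0.8, -1.6, 5.7]
gripper_width: 0.0157
grip_force: 58.7
```

>>> arm_command(
  plan=[
    {"x": 0.0,"y": 0.0,"z": -0.03,"roll": 0.0,"jaw": 0.01},
    {"x": 0.0,"y": 0.0,"z": -0.085,"roll": 0.0,"jaw": 0.01},
    {"x": 0.0,"y": 0.0,"z": -0.145,"roll": 0.0,"jaw": 0.01},
    {"x": -0.01,"y": 0.06,"z": -0.15,"roll": 0.0,"jaw": 0.01},
    {"x": -0.02,"y": 0.12,"z": -0.15,"roll": 0.0,"jaw": 0.01},
    {"x": -0.03,"y": 0.18,"z": -0.15,"roll": 0.0,"jaw": 0.01},
    {"x": -0.04,"y": 0.24,"z": -0.15,"roll": 0.0,"jaw": 0.01},
    {"x": -0.05,"y": 0.3,"z": -0.15,"roll": 0.0,"jaw": 0.01},
  ],
)

```text
t: 22.15
ee_pos: [0.546, -0.1725, 0.2512]
orientation: [1.0, -0.0, 0.0, -0.0]
ft_force: [0.2, 0.4, -2.2]
gripper_width: 0.0161
grip_force: 59.0
```

>>> arm_command(
  plan=[
    {"x": -0.01,"y": 0.06,"z": 0.0,"roll": 0.0,"jaw": 0.01},
    {"x": -0.02,"y": 0.12,"z": 0.0,"roll": 0.0,"jaw": 0.01},
    {"x": -0.021,"y": 0.148,"z": 0.0,"roll": 0.0,"jaw": 0.01},
    {"x": -0.021,"y": 0.148,"z": 0.0,"roll": 0.0,"jaw": 0.01},
    {"x": -0.021,"y": 0.148,"z": 0.0,"roll": 0.0,"jaw": 0.01},
    {"x": -0.021,"y": 0.148,"z": 0.0,"roll": 0.0,"jaw": 0.01},
  ],
)

```text
t: 22.9
ee_pos: [0.5259, -0.3174, 0.251]
orientation: [1.0, 0.0, 0.0, -0.0]
ft_force: [-0.5, 0.4, -2.7]
gripper_width: 0.0156
grip_force: 59.1
```

```bash
python3 look.py
```

```text
[ 0.5259 -0.3174  0.251 ] 0.015589200484713607 [284.0, 297.5] cap offset [0.0012 0.0006 0.031 ]
[342.1 159.8] 175 low [ 0.5595 -0.3698] bank [ 0.5617 -0.3672]
[337.2 215.6] 76 low [ 0.5058 -0.3683] bank [ 0.5104 -0.3658]
[288.5 306.7] 131 low [ 0.4027 -0.3222] bank [ 0.4122 -0.3219]
```

>>> arm_command(
  plan=[
    {"x": -0.001,"y": 0.003,"z": 0.0,"roll": 0.0,"jaw": 0.01},
    {"x": -0.001,"y": 0.003,"z": 0.05,"roll": 0.0,"jaw": 0.01},
    {"x": -0.001,"y": 0.003,"z": 0.1,"roll": 0.0,"jaw": 0.01},
    {"x": -0.001,"y": 0.003,"z": 0.14,"roll": 0.0,"jaw": 0.01},
    {"x": -0.001,"y": 0.003,"z": 0.154,"roll": 0.0,"jaw": 0.01},
    {"x": -0.001,"y": 0.003,"z": 0.16,"roll": 0.0,"jaw": 0.01},
    {"x": -0.001,"y": 0.003,"z": 0.163,"roll": 0.0,"jaw": 0.01},
    {"x": -0.001,"y": 0.003,"z": 0.164,"roll": 0.0,"jaw": 0.01},
  ],
)

```text
t: 23.95
ee_pos: [0.5256, -0.323, 0.09]
orientation: [1.0, -0.001, 0.002, 0.001]
ft_force: [-2.9, 1.8, 8.4]
gripper_width: 0.0159
grip_force: 60.2
```

>>> arm_command(
  plan=[
    {"x": 0.0,"y": 0.0,"z": 0.0,"roll": 0.0,"jaw": 0.01},
    {"x": 0.0,"y": 0.0,"z": -0.001,"roll": 0.0,"jaw": 0.036},
    {"x": 0.0,"y": 0.0,"z": -0.002,"roll": 0.0,"jaw": 0.036},
    {"x": 0.0,"y": 0.0,"z": -0.004,"roll": 0.0,"jaw": 0.036},
    {"x": 0.0,"y": 0.0,"z": -0.05,"roll": 0.0,"jaw": 0.036},
    {"x": 0.0,"y": 0.0,"z": -0.11,"roll": 0.0,"jaw": 0.036},
    {"x": 0.0,"y": 0.0,"z": -0.158,"roll": 0.0,"jaw": 0.05},
    {"x": 0.005,"y": -0.06,"z": -0.158,"roll": 0.0,"jaw": 0.05},
  ],
)

```text
t: 24.95
ee_pos: [0.5315, -0.2664, 0.2498]
orientation: [1.0, -0.003, 0.004, 0.004]
ft_force: [1.1, 1.5, -0.8]
gripper_width: 0.0499
grip_force: 0.0
```

>>> arm_command(
  plan=[
    {"x": 0.057,"y": -0.455,"z": 0.0,"roll": 0.0,"jaw": 0.05},
    {"x": 0.057,"y": -0.455,"z": 0.0,"roll": 0.0,"jaw": 0.05},
    {"x": 0.057,"y": -0.455,"z": 0.0,"roll": 0.0,"jaw": 0.05},
    {"x": 0.057,"y": -0.455,"z": 0.0,"roll": 0.0,"jaw": 0.05},
    {"x": 0.057,"y": -0.455,"z": 0.0,"roll": 0.0,"jaw": 0.05},
    {"x": 0.057,"y": -0.455,"z": 0.0,"roll": 0.0,"jaw": 0.05},
    {"x": 0.057,"y": -0.455,"z": 0.0,"roll": 0.0,"jaw": 0.05},
    {"x": 0.057,"y": -0.455,"z": 0.0,"roll": 0.0,"jaw": 0.05},
  ],
)

```text
t: 25.95
ee_pos: [0.5867, 0.1965, 0.2447]
orientation: [1.0, 0.001, -0.0, -0.0]
ft_force: [0.2, -0.7, 0.2]
gripper_width: 0.0502
grip_force: 0.0
```

>>> arm_command(
  plan=[
    {"x": 0.0,"y": 0.0,"z": 0.0,"roll": 0.0,"jaw": 0.05},
    {"x": 0.0,"y": 0.0,"z": 0.0,"roll": 0.0,"jaw": 0.05},
    {"x": 0.0,"y": 0.0,"z": 0.0,"roll": 0.0,"jaw": 0.05},
  ],
)

```text
t: 26.32
ee_pos: [0.5872, 0.1911, 0.2449]
orientation: [1.0, -0.002, -0.0, 0.0]
ft_force: [-0.1, 0.7, 0.1]
gripper_width: 0.0501
grip_force: 0.0
```

```bash
python3 look.py
```

```text
[0.5872 0.1911 0.2449] 0.050104733496648964 [291.5, 273.0] cap offset [ 0.0131 -0.0026  0.031 ]
[277.9 200. ] 169 low [0.5846 0.1969] bank [0.5885 0.1967]
[325.  266.1] 172 low [0.5158 0.1507] bank [0.5231 0.1527]
[258.1 279.7] 160 low [0.5006 0.2176] bank [0.5085 0.2163]
```

>>> arm_command(
  plan=[
    {"x": 0.0,"y": -0.003,"z": 0.06,"roll": 0.0,"jaw": 0.05},
    {"x": 0.0,"y": -0.003,"z": 0.12,"roll": 0.0,"jaw": 0.05},
    {"x": 0.0,"y": -0.003,"z": 0.144,"roll": 0.0,"jaw": 0.05},
    {"x": 0.0,"y": -0.003,"z": 0.144,"roll": 0.0,"jaw": 0.05},
    {"x": 0.0,"y": -0.003,"z": 0.144,"roll": 0.0,"jaw": 0.01},
    {"x": 0.0,"y": -0.003,"z": 0.144,"roll": 0.0,"jaw": 0.01},
    {"x": 0.0,"y": -0.003,"z": 0.144,"roll": 0.0,"jaw": 0.01},
    {"x": 0.0,"y": -0.003,"z": 0.144,"roll": 0.0,"jaw": 0.01},
  ],
)

```text
t: 27.38
ee_pos: [0.5887, 0.196, 0.1032]
orientation: [1.0, -0.001, 0.002, -0.0]
ft_force: [0.7, -1.2, 6.7]
gripper_width: 0.0161
grip_force: 58.8
```

>>> arm_command(
  plan=[
    {"x": 0.0,"y": 0.0,"z": -0.03,"roll": 0.0,"jaw": 0.01},
    {"x": 0.0,"y": 0.0,"z": -0.085,"roll": 0.0,"jaw": 0.01},
    {"x": 0.0,"y": 0.0,"z": -0.145,"roll": 0.0,"jaw": 0.01},
    {"x": 0.0,"y": 0.06,"z": -0.15,"roll": 0.0,"jaw": 0.01},
    {"x": -0.01,"y": 0.12,"z": -0.15,"roll": 0.0,"jaw": 0.01},
    {"x": -0.02,"y": 0.18,"z": -0.15,"roll": 0.0,"jaw": 0.01},
    {"x": -0.03,"y": 0.24,"z": -0.15,"roll": 0.0,"jaw": 0.01},
    {"x": -0.04,"y": 0.3,"z": -0.15,"roll": 0.0,"jaw": 0.01},
  ],
)

```text
t: 28.38
ee_pos: [0.5459, -0.1056, 0.2511]
orientation: [1.0, -0.0, 0.0, 0.0]
ft_force: [0.6, -0.1, -1.7]
gripper_width: 0.0162
grip_force: 58.9
```

>>> arm_command(
  plan=[
    {"x": -0.01,"y": 0.06,"z": 0.0,"roll": 0.0,"jaw": 0.01},
    {"x": -0.02,"y": 0.12,"z": 0.0,"roll": 0.0,"jaw": 0.01},
    {"x": -0.022,"y": 0.18,"z": 0.0,"roll": 0.0,"jaw": 0.01},
    {"x": -0.022,"y": 0.24,"z": 0.0,"roll": 0.0,"jaw": 0.01},
    {"x": -0.022,"y": 0.3,"z": 0.0,"roll": 0.0,"jaw": 0.01},
    {"x": -0.022,"y": 0.311,"z": 0.0,"roll": 0.0,"jaw": 0.01},
    {"x": -0.022,"y": 0.311,"z": 0.0,"roll": 0.0,"jaw": 0.01},
    {"x": -0.022,"y": 0.311,"z": 0.0,"roll": 0.0,"jaw": 0.01},
  ],
)

```text
t: 29.38
ee_pos: [0.5246, -0.4133, 0.251]
orientation: [1.0, 0.0, -0.0, -0.0]
ft_force: [0.6, -0.1, -1.6]
gripper_width: 0.0158
grip_force: 59.1
```

>>> arm_command(
  plan=[
    {"x": 0.0,"y": 0.0,"z": 0.0,"roll": 0.0,"jaw": 0.01},
    {"x": 0.0,"y": 0.0,"z": 0.0,"roll": 0.0,"jaw": 0.01},
    {"x": 0.0,"y": 0.0,"z": 0.0,"roll": 0.0,"jaw": 0.01},
  ],
)

```text
t: 29.75
ee_pos: [0.5246, -0.4145, 0.2511]
orientation: [1.0, -0.0, 0.0, 0.0]
ft_force: [0.2, 0.8, -1.4]
gripper_width: 0.0159
grip_force: 59.1
```

```bash
python3 look.py
```

```text
[ 0.5246 -0.4145  0.2511] 0.01585254259489807 [284.0, 297.0] cap offset [0.0015 0.0006 0.031 ]
[235.6 157.9] 160 low [ 0.5598 -0.3705] bank [ 0.5619 -0.3725]
[187.2 194.9] 172 low [ 0.525  -0.3233] bank [ 0.5287 -0.3276]
[235.5 211.6] 153 low [ 0.5084 -0.3679] bank [ 0.5129 -0.37  ]
```

>>> arm_command(
  plan=[
    {"x": 0.0,"y": 0.001,"z": 0.0,"roll": 0.0,"jaw": 0.01},
    {"x": 0.0,"y": 0.001,"z": 0.05,"roll": 0.0,"jaw": 0.01},
    {"x": 0.0,"y": 0.001,"z": 0.1,"roll": 0.0,"jaw": 0.01},
    {"x": 0.0,"y": 0.001,"z": 0.14,"roll": 0.0,"jaw": 0.01},
    {"x": 0.0,"y": 0.001,"z": 0.154,"roll": 0.0,"jaw": 0.01},
    {"x": 0.0,"y": 0.001,"z": 0.16,"roll": 0.0,"jaw": 0.01},
    {"x": 0.0,"y": 0.001,"z": 0.163,"roll": 0.0,"jaw": 0.01},
    {"x": 0.0,"y": 0.001,"z": 0.164,"roll": 0.0,"jaw": 0.01},
  ],
)

```text
t: 30.8
ee_pos: [0.5253, -0.417, 0.0902]
orientation: [1.0, -0.001, 0.001, 0.002]
ft_force: [-2.7, 3.6, 8.4]
gripper_width: 0.0157
grip_force: 60.3
```

>>> arm_command(
  plan=[
    {"x": 0.0,"y": 0.0,"z": 0.0,"roll": 0.0,"jaw": 0.01},
    {"x": 0.0,"y": 0.0,"z": -0.001,"roll": 0.0,"jaw": 0.036},
    {"x": 0.0,"y": 0.0,"z": -0.002,"roll": 0.0,"jaw": 0.036},
    {"x": 0.0,"y": 0.0,"z": -0.004,"roll": 0.0,"jaw": 0.036},
    {"x": 0.0,"y": 0.0,"z": -0.05,"roll": 0.0,"jaw": 0.036},
    {"x": 0.0,"y": 0.0,"z": -0.11,"roll": 0.0,"jaw": 0.036},
    {"x": 0.0,"y": 0.0,"z": -0.158,"roll": 0.0,"jaw": 0.05},
    {"x": 0.0,"y": -0.06,"z": -0.158,"roll": 0.0,"jaw": 0.05},
  ],
)

```text
t: 31.8
ee_pos: [0.5261, -0.3609, 0.25]
orientation: [1.0, -0.003, 0.004, 0.004]
ft_force: [1.2, 0.7, -0.2]
gripper_width: 0.0501
grip_force: 0.0
```

>>> arm_command(
  plan=[
    {"x": -0.003,"y": -0.508,"z": 0.0,"roll": 0.0,"jaw": 0.05},
    {"x": -0.003,"y": -0.508,"z": 0.0,"roll": 0.0,"jaw": 0.05},
    {"x": -0.003,"y": -0.508,"z": 0.0,"roll": 0.0,"jaw": 0.05},
    {"x": -0.003,"y": -0.508,"z": 0.0,"roll": 0.0,"jaw": 0.05},
    {"x": -0.003,"y": -0.508,"z": 0.0,"roll": 0.0,"jaw": 0.05},
    {"x": -0.003,"y": -0.508,"z": 0.0,"roll": 0.0,"jaw": 0.05},
    {"x": -0.003,"y": -0.508,"z": 0.0,"roll": 0.0,"jaw": 0.05},
    {"x": -0.003,"y": -0.508,"z": 0.0,"roll": 0.0,"jaw": 0.05},
  ],
)

```text
t: 32.8
ee_pos: [0.5219, 0.1459, 0.2452]
orientation: [1.0, -0.001, 0.001, 0.0]
ft_force: [1.8, -0.4, 0.6]
gripper_width: 0.0502
grip_force: 0.0
```

>>> arm_command(
  plan=[
    {"x": 0.0,"y": -0.008,"z": 0.0,"roll": 0.0,"jaw": 0.05},
    {"x": 0.0,"y": -0.008,"z": 0.0,"roll": 0.0,"jaw": 0.05},
    {"x": 0.0,"y": -0.008,"z": 0.0,"roll": 0.0,"jaw": 0.05},
    {"x": 0.0,"y": -0.008,"z": 0.0,"roll": 0.0,"jaw": 0.05},
  ],
)

```text
t: 33.3
ee_pos: [0.5224, 0.1504, 0.2448]
orientation: [1.0, -0.002, 0.0, 0.0]
ft_force: [-0.6, -0.5, 0.7]
gripper_width: 0.0499
grip_force: 0.0
```

```bash
python3 look.py
```

```text
[0.5224 0.1504 0.2448] 0.04993950760752168 [240.0, 230.0] cap offset [0.0324 0.0179 0.031 ]
[281.7 199.9] 168 low [0.5198 0.1527] bank [0.5237 0.1526]
[210.8 216.8] 183 low [0.5034 0.2194] bank [0.5081 0.2161]
```

>>> arm_command(
  plan=[
    {"x": 0.0,"y": -0.001,"z": 0.06,"roll": 0.0,"jaw": 0.05},
    {"x": 0.0,"y": -0.001,"z": 0.12,"roll": 0.0,"jaw": 0.05},
    {"x": 0.0,"y": -0.001,"z": 0.144,"roll": 0.0,"jaw": 0.05},
    {"x": 0.0,"y": -0.001,"z": 0.144,"roll": 0.0,"jaw": 0.05},
    {"x": 0.0,"y": -0.001,"z": 0.144,"roll": 0.0,"jaw": 0.01},
    {"x": 0.0,"y": -0.001,"z": 0.144,"roll": 0.0,"jaw": 0.01},
    {"x": 0.0,"y": -0.001,"z": 0.144,"roll": 0.0,"jaw": 0.01},
    {"x": 0.0,"y": -0.001,"z": 0.144,"roll": 0.0,"jaw": 0.01},
  ],
)

```text
t: 34.35
ee_pos: [0.5236, 0.1527, 0.1028]
orientation: [1.0, -0.001, 0.002, 0.0]
ft_force: [-0.1, -1.3, 6.4]
gripper_width: 0.016
grip_force: 58.6
```

>>> arm_command(
  plan=[
    {"x": 0.0,"y": 0.0,"z": -0.03,"roll": 0.0,"jaw": 0.01},
    {"x": 0.0,"y": 0.0,"z": -0.085,"roll": 0.0,"jaw": 0.01},
    {"x": 0.0,"y": 0.0,"z": -0.145,"roll": 0.0,"jaw": 0.01},
    {"x": 0.0,"y": 0.06,"z": -0.15,"roll": 0.0,"jaw": 0.01},
    {"x": -0.01,"y": 0.12,"z": -0.15,"roll": 0.0,"jaw": 0.01},
    {"x": -0.02,"y": 0.18,"z": -0.15,"roll": 0.0,"jaw": 0.01},
    {"x": -0.03,"y": 0.24,"z": -0.15,"roll": 0.0,"jaw": 0.01},
    {"x": -0.04,"y": 0.3,"z": -0.15,"roll": 0.0,"jaw": 0.01},
  ],
)

```text
t: 35.35
ee_pos: [0.481, -0.1485, 0.2512]
orientation: [1.0, -0.0, 0.0, -0.0]
ft_force: [1.8, 0.2, -2.2]
gripper_width: 0.0163
grip_force: 59.0
```

>>> arm_command(
  plan=[
    {"x": -0.01,"y": 0.06,"z": 0.0,"roll": 0.0,"jaw": 0.01},
    {"x": -0.013,"y": 0.12,"z": 0.0,"roll": 0.0,"jaw": 0.01},
    {"x": -0.013,"y": 0.18,"z": 0.0,"roll": 0.0,"jaw": 0.01},
    {"x": -0.013,"y": 0.19,"z": 0.0,"roll": 0.0,"jaw": 0.01},
    {"x": -0.013,"y": 0.19,"z": 0.0,"roll": 0.0,"jaw": 0.01},
    {"x": -0.013,"y": 0.19,"z": 0.0,"roll": 0.0,"jaw": 0.01},
    {"x": -0.013,"y": 0.19,"z": 0.0,"roll": 0.0,"jaw": 0.01},
    {"x": -0.013,"y": 0.19,"z": 0.0,"roll": 0.0,"jaw": 0.01},
  ],
)

```text
t: 36.35
ee_pos: [0.4688, -0.3359, 0.2512]
orientation: [1.0, 0.0, 0.0, 0.0]
ft_force: [-0.3, 0.1, -1.6]
gripper_width: 0.0158
grip_force: 59.3
```

```bash
python3 look.py
```

```text
[ 0.4688 -0.3359  0.2512] 0.01575194442810015 [284.0, 297.5] cap offset [0.0012 0.0006 0.031 ]
[324.2  92.8] 194 low [ 0.5594 -0.3698] bank [ 0.5589 -0.3681]
[269.9 134.1] 173 low [ 0.5251 -0.3232] bank [ 0.5262 -0.3238]
[374.7 134.5] 187 low [ 0.5249 -0.416 ] bank [ 0.5259 -0.4122]
[319.2 153.3] 167 low [ 0.5083 -0.3674] bank [ 0.5101 -0.3659]
[283.2 303.9] 370 low [ 0.349  -0.3351] bank [ 0.3584 -0.3351]
```

>>> arm_command(
  plan=[
    {"x": -0.001,"y": 0.002,"z": 0.0,"roll": 0.0,"jaw": 0.01},
    {"x": -0.001,"y": 0.002,"z": 0.05,"roll": 0.0,"jaw": 0.01},
    {"x": -0.001,"y": 0.002,"z": 0.1,"roll": 0.0,"jaw": 0.01},
    {"x": -0.001,"y": 0.002,"z": 0.14,"roll": 0.0,"jaw": 0.01},
    {"x": -0.001,"y": 0.002,"z": 0.154,"roll": 0.0,"jaw": 0.01},
    {"x": -0.001,"y": 0.002,"z": 0.16,"roll": 0.0,"jaw": 0.01},
    {"x": -0.001,"y": 0.002,"z": 0.163,"roll": 0.0,"jaw": 0.01},
    {"x": -0.001,"y": 0.002,"z": 0.164,"roll": 0.0,"jaw": 0.01},
  ],
)

```text
t: 37.4
ee_pos: [0.4682, -0.34, 0.0897]
orientation: [1.0, -0.001, 0.001, 0.001]
ft_force: [-1.8, 0.9, 11.9]
gripper_width: 0.0164
grip_force: 61.4
```

>>> arm_command(
  plan=[
    {"x": 0.0,"y": 0.0,"z": -0.001,"roll": 0.0,"jaw": 0.01},
    {"x": 0.0,"y": 0.0,"z": -0.001,"roll": 0.0,"jaw": 0.036},
    {"x": 0.0,"y": 0.0,"z": -0.002,"roll": 0.0,"jaw": 0.036},
    {"x": 0.0,"y": 0.0,"z": -0.004,"roll": 0.0,"jaw": 0.036},
    {"x": 0.0,"y": 0.0,"z": -0.05,"roll": 0.0,"jaw": 0.036},
    {"x": 0.0,"y": 0.0,"z": -0.11,"roll": 0.0,"jaw": 0.036},
    {"x": 0.0,"y": 0.0,"z": -0.158,"roll": 0.0,"jaw": 0.05},
    {"x": 0.0,"y": -0.06,"z": -0.158,"roll": 0.0,"jaw": 0.05},
  ],
)

```text
t: 38.4
ee_pos: [0.4696, -0.2832, 0.2494]
orientation: [1.0, -0.003, 0.004, 0.004]
ft_force: [0.8, -0.3, -0.7]
gripper_width: 0.0498
grip_force: 0.0
```

>>> arm_command(
  plan=[
    {"x": 0.039,"y": -0.494,"z": 0.0,"roll": 0.0,"jaw": 0.05},
    {"x": 0.039,"y": -0.494,"z": 0.0,"roll": 0.0,"jaw": 0.05},
    {"x": 0.039,"y": -0.494,"z": 0.0,"roll": 0.0,"jaw": 0.05},
    {"x": 0.039,"y": -0.494,"z": 0.0,"roll": 0.0,"jaw": 0.05},
    {"x": 0.039,"y": -0.494,"z": 0.0,"roll": 0.0,"jaw": 0.05},
    {"x": 0.039,"y": -0.494,"z": 0.0,"roll": 0.0,"jaw": 0.05},
    {"x": 0.039,"y": -0.494,"z": 0.0,"roll": 0.0,"jaw": 0.05},
    {"x": 0.039,"y": -0.494,"z": 0.0,"roll": 0.0,"jaw": 0.05},
  ],
)

```text
t: 39.4
ee_pos: [0.5069, 0.2172, 0.245]
orientation: [1.0, -0.0, 0.0, 0.0]
ft_force: [0.5, 0.4, -0.1]
gripper_width: 0.0501
grip_force: 0.0
```

>>> arm_command(
  plan=[
    {"x": 0.0,"y": 0.0,"z": 0.0,"roll": 0.0,"jaw": 0.05},
    {"x": 0.0,"y": 0.0,"z": 0.0,"roll": 0.0,"jaw": 0.05},
    {"x": 0.0,"y": 0.0,"z": 0.0,"roll": 0.0,"jaw": 0.05},
    {"x": 0.0,"y": 0.0,"z": 0.0,"roll": 0.0,"jaw": 0.05},
  ],
)

```text
t: 39.9
ee_pos: [0.5073, 0.2136, 0.245]
orientation: [1.0, -0.002, 0.0, 0.0]
ft_force: [0.3, 0.6, 0.4]
gripper_width: 0.0499
grip_force: 0.0
```

```bash
python3 look.py
```

```text
[0.5073 0.2136 0.245 ] 0.04992697967793345 [240.0, 230.0] cap offset [0.0324 0.0179 0.031 ]
[281.1 199.9] 175 low [0.5047 0.2164] bank [0.5086 0.2163]
```

>>> arm_command(
  plan=[
    {"x": 0.0,"y": -0.001,"z": 0.06,"roll": 0.0,"jaw": 0.05},
    {"x": 0.0,"y": -0.001,"z": 0.12,"roll": 0.0,"jaw": 0.05},
    {"x": 0.0,"y": -0.001,"z": 0.144,"roll": 0.0,"jaw": 0.05},
    {"x": 0.0,"y": -0.001,"z": 0.144,"roll": 0.0,"jaw": 0.05},
    {"x": 0.0,"y": -0.001,"z": 0.144,"roll": 0.0,"jaw": 0.01},
    {"x": 0.0,"y": -0.001,"z": 0.144,"roll": 0.0,"jaw": 0.01},
    {"x": 0.0,"y": -0.001,"z": 0.144,"roll": 0.0,"jaw": 0.01},
    {"x": 0.0,"y": -0.001,"z": 0.144,"roll": 0.0,"jaw": 0.01},
  ],
)

```text
t: 40.95
ee_pos: [0.5086, 0.2161, 0.1029]
orientation: [1.0, -0.001, 0.002, -0.0]
ft_force: [-0.2, -2.1, 7.5]
gripper_width: 0.0158
grip_force: 58.5
```

>>> arm_command(
  plan=[
    {"x": 0.0,"y": 0.0,"z": -0.03,"roll": 0.0,"jaw": 0.01},
    {"x": 0.0,"y": 0.0,"z": -0.085,"roll": 0.0,"jaw": 0.01},
    {"x": 0.0,"y": 0.0,"z": -0.145,"roll": 0.0,"jaw": 0.01},
    {"x": 0.0,"y": 0.06,"z": -0.15,"roll": 0.0,"jaw": 0.01},
    {"x": -0.01,"y": 0.12,"z": -0.15,"roll": 0.0,"jaw": 0.01},
    {"x": -0.02,"y": 0.18,"z": -0.15,"roll": 0.0,"jaw": 0.01},
    {"x": -0.03,"y": 0.24,"z": -0.15,"roll": 0.0,"jaw": 0.01},
    {"x": -0.038,"y": 0.3,"z": -0.15,"roll": 0.0,"jaw": 0.01},
  ],
)

```text
t: 41.95
ee_pos: [0.468, -0.0855, 0.2513]
orientation: [1.0, -0.0, 0.001, 0.0]
ft_force: [1.7, -0.4, -1.5]
gripper_width: 0.0162
grip_force: 58.8
```

>>> arm_command(
  plan=[
    {"x": 0.0,"y": 0.06,"z": 0.0,"roll": 0.0,"jaw": 0.01},
    {"x": 0.0,"y": 0.12,"z": 0.0,"roll": 0.0,"jaw": 0.01},
    {"x": 0.0,"y": 0.18,"z": 0.0,"roll": 0.0,"jaw": 0.01},
    {"x": 0.0,"y": 0.24,"z": 0.0,"roll": 0.0,"jaw": 0.01},
    {"x": 0.0,"y": 0.3,"z": 0.0,"roll": 0.0,"jaw": 0.01},
    {"x": 0.0,"y": 0.313,"z": 0.0,"roll": 0.0,"jaw": 0.01},
    {"x": 0.0,"y": 0.313,"z": 0.0,"roll": 0.0,"jaw": 0.01},
    {"x": 0.0,"y": 0.313,"z": 0.0,"roll": 0.0,"jaw": 0.01},
  ],
)

```text
t: 42.95
ee_pos: [0.4685, -0.3953, 0.251]
orientation: [1.0, -0.0, -0.0, -0.0]
ft_force: [0.1, 0.4, -2.2]
gripper_width: 0.0159
grip_force: 59.1
```

>>> arm_command(
  plan=[
    {"x": 0.0,"y": 0.0,"z": 0.0,"roll": 0.0,"jaw": 0.01},
    {"x": 0.0,"y": 0.0,"z": 0.0,"roll": 0.0,"jaw": 0.01},
  ],
)

```text
t: 43.2
ee_pos: [0.4687, -0.3959, 0.2513]
orientation: [1.0, 0.0, 0.0, 0.0]
ft_force: [-0.3, 0.3, -2.4]
gripper_width: 0.0159
grip_force: 59.1
```

```bash
python3 look.py
```

```text
[ 0.4687 -0.3959  0.2513] 0.01590477097792864 [284.0, 297.5] cap offset [0.0012 0.0006 0.031 ]
[254.   92.8] 187 low [ 0.5594 -0.3701] bank [ 0.5588 -0.3713]
[202.8 134.2] 174 low [ 0.525  -0.3238] bank [ 0.526  -0.3272]
[307.3 134.4] 168 low [ 0.5248 -0.4163] bank [ 0.5259 -0.4153]
[253.2 153.1] 162 low [ 0.5083 -0.3679] bank [ 0.5101 -0.3692]
[224.9 196.1] 149 low [ 0.468 -0.34 ] bank [ 0.4717 -0.3426]
```

>>> arm_command(
  plan=[
    {"x": -0.001,"y": 0.001,"z": 0.0,"roll": 0.0,"jaw": 0.01},
    {"x": -0.001,"y": 0.001,"z": 0.05,"roll": 0.0,"jaw": 0.01},
    {"x": -0.001,"y": 0.001,"z": 0.1,"roll": 0.0,"jaw": 0.01},
    {"x": -0.001,"y": 0.001,"z": 0.14,"roll": 0.0,"jaw": 0.01},
    {"x": -0.001,"y": 0.001,"z": 0.154,"roll": 0.0,"jaw": 0.01},
    {"x": -0.001,"y": 0.001,"z": 0.16,"roll": 0.0,"jaw": 0.01},
    {"x": -0.001,"y": 0.001,"z": 0.163,"roll": 0.0,"jaw": 0.01},
    {"x": -0.001,"y": 0.001,"z": 0.164,"roll": 0.0,"jaw": 0.01},
  ],
)

```text
t: 44.25
ee_pos: [0.4688, -0.3983, 0.0899]
orientation: [1.0, -0.001, 0.002, 0.001]
ft_force: [2.5, 6.3, 11.4]
gripper_width: 0.0163
grip_force: 61.5
```

>>> arm_command(
  plan=[
    {"x": 0.0,"y": 0.0,"z": -0.001,"roll": 0.0,"jaw": 0.01},
    {"x": 0.0,"y": 0.0,"z": -0.001,"roll": 0.0,"jaw": 0.036},
    {"x": 0.0,"y": 0.0,"z": -0.002,"roll": 0.0,"jaw": 0.036},
    {"x": 0.0,"y": 0.0,"z": -0.004,"roll": 0.0,"jaw": 0.036},
    {"x": 0.0,"y": 0.0,"z": -0.05,"roll": 0.0,"jaw": 0.036},
    {"x": 0.0,"y": 0.0,"z": -0.11,"roll": 0.0,"jaw": 0.036},
    {"x": 0.0,"y": 0.0,"z": -0.16,"roll": 0.0,"jaw": 0.05},
    {"x": -0.01,"y": -0.06,"z": -0.18,"roll": 0.0,"jaw": 0.05},
  ],
)

```text
t: 45.25
ee_pos: [0.4588, -0.3433, 0.2699]
orientation: [1.0, -0.002, 0.002, 0.003]
ft_force: [0.9, 1.8, 0.1]
gripper_width: 0.0499
grip_force: 0.0
```

>>> arm_command(
  plan=[
    {"x": -0.02,"y": -0.06,"z": -0.02,"roll": 0.0,"jaw": 0.05},
    {"x": -0.03,"y": -0.11,"z": -0.03,"roll": 0.0,"jaw": 0.05},
    {"x": -0.03,"y": -0.11,"z": -0.03,"roll": 0.0,"jaw": 0.05},
    {"x": -0.03,"y": -0.11,"z": -0.03,"roll": 0.0,"jaw": 0.05},
    {"x": -0.03,"y": -0.11,"z": -0.03,"roll": 0.0,"jaw": 0.05},
  ],
)

```text
t: 45.88
ee_pos: [0.4279, -0.2305, 0.2958]
orientation: [1.0, -0.001, -0.0, -0.0]
ft_force: [-0.3, -0.9, 0.5]
gripper_width: 0.0502
grip_force: 0.0
```

```bash
python3 look.py; python3 - <<'E'
from h import *
c=wrist();np.savez('w5',**c);im=c['pixels'].copy()
a=np.linspace(0,6.283,120)
def circ(x,y,r,z):
    cv2.polylines(im,[proj(c,np.c_[x+r*np.cos(a),y+r*np.sin(a),0*a+z]).astype(int)],True,(0,0,255),1)
circ(.5106,-.3683,.08,.06);circ(.5106,-.3683,.076,.06);circ(.596,-.159,.07,.005);circ(.596,-.159,.011,.043)
save('w5',im)
E
```

```text
[ 0.4279 -0.2305  0.2958] 0.05024179949695528 [240.0, 230.0] cap offset [0.0324 0.018  0.031 ]
[430.9  48.6] 201 low [ 0.5594 -0.3699] bank [ 0.5572 -0.3642]
[378.   87.6] 160 low [ 0.5249 -0.3229] bank [ 0.5242 -0.3191]
[472.9  87.6] 189 low [ 0.5248 -0.4162] bank [ 0.524  -0.4087]
[421.  105.6] 167 low [ 0.5081 -0.3674] bank [ 0.508  -0.3618]
[444.4 143.6] 110 low [ 0.4706 -0.3969] bank [ 0.4721 -0.3901]
[388.7 146.5] 138 low [ 0.4677 -0.3394] bank [ 0.4693 -0.3349]
```

View pics/w5.png

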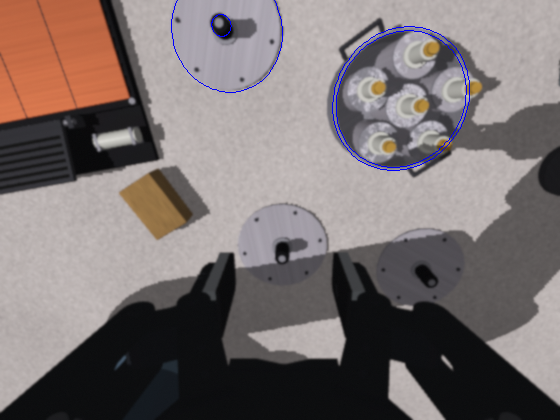

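>>> arm_command(
  plan=[
    {"x": 0.06,"y": -0.024,"z": 0.03,"roll": 0.0,"jaw": 0.05},
    {"x": 0.115,"y": -0.05,"z": 0.06,"roll": 0.0,"jaw": 0.05},
    {"x": 0.168,"y": -0.071,"z": 0.09,"roll": 0.0,"jaw": 0.05},
    {"x": 0.168,"y": -0.071,"z": 0.14,"roll": 0.0,"jaw": 0.05},
    {"x": 0.168,"y": -0.071,"z": 0.15,"roll": 0.0,"jaw": 0.05},
    {"x": 0.168,"y": -0.071,"z": 0.15,"roll": 0.0,"jaw": 0.05},
    {"x": 0.168,"y": -0.071,"z": 0.15,"roll": 0.0,"jaw": 0.05},
  ],
)

```text
t: 46.85
ee_pos: [0.5966, -0.16, 0.1489]
orientation: [1.0, -0.001, 0.002, 0.001]
ft_force: [0.1, 0.5, -1.0]
gripper_width: 0.0501
grip_force: 0.0
```

```bash
python3 - <<'E'
from h import *
s=status.state();print(s['ee_pos'])
c=wrist();np.savez('w6',**c);im=c['pixels'].copy()
a=np.linspace(0,6.283,120)
def circ(x,y,r,z):
    cv2.polylines(im,[proj(c,np.c_[x+r*np.cos(a),y+r*np.sin(a),0*a+z]).astype(int)],True,(0,0,255),1)
circ(.596,-.159,.07,.005);circ(.596,-.159,.011,.043);circ(.5106,-.3683,.08,.06)
save('w6',im)
E
```

```text
[ 0.5966363  -0.16000789  0.14889175]
```

View pics/w6.png

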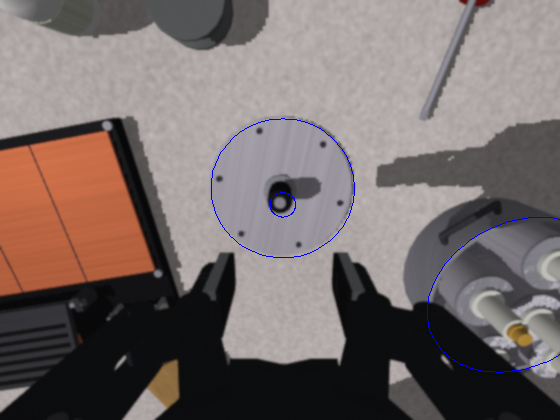

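>>> arm_command(
  plan=[
    {"x": 0.0,"y": -0.003,"z": 0.05,"roll": 0.0,"jaw": 0.05},
    {"x": 0.0,"y": -0.003,"z": 0.1,"roll": 0.0,"jaw": 0.05},
    {"x": 0.0,"y": -0.003,"z": 0.126,"roll": 0.0,"jaw": 0.05},
    {"x": 0.0,"y": -0.003,"z": 0.135,"roll": 0.0,"jaw": 0.05},
    {"x": 0.0,"y": -0.003,"z": 0.135,"roll": 0.0,"jaw": 0.01},
    {"x": 0.0,"y": -0.003,"z": 0.135,"roll": 0.0,"jaw": 0.01},
    {"x": 0.0,"y": -0.003,"z": 0.135,"roll": 0.0,"jaw": 0.01},
    {"x": 0.0,"y": -0.003,"z": 0.135,"roll": 0.0,"jaw": 0.01},
  ],
)

```text
t: 47.9
ee_pos: [0.5973, -0.1564, 0.0135]
orientation: [1.0, -0.001, 0.002, 0.001]
ft_force: [-0.9, -0.8, 6.3]
gripper_width: 0.0202
grip_force: 59.3
```

>>> arm_command(
  plan=[
    {"x": 0.0,"y": 0.0,"z": -0.03,"roll": 0.0,"jaw": 0.01},
    {"x": 0.0,"y": 0.0,"z": -0.085,"roll": 0.0,"jaw": 0.01},
    {"x": 0.0,"y": 0.0,"z": -0.145,"roll": 0.0,"jaw": 0.01},
    {"x": 0.0,"y": 0.0,"z": -0.2,"roll": 0.0,"jaw": 0.01},
    {"x": -0.02,"y": 0.05,"z": -0.2,"roll": 0.0,"jaw": 0.01},
    {"x": -0.04,"y": 0.1,"z": -0.2,"roll": 0.0,"jaw": 0.01},
    {"x": -0.064,"y": 0.155,"z": -0.2,"roll": 0.0,"jaw": 0.01},
    {"x": -0.087,"y": 0.21,"z": -0.2,"roll": 0.0,"jaw": 0.01},
  ],
)

```text
t: 48.9
ee_pos: [0.5076, -0.3665, 0.2114]
orientation: [1.0, -0.0, -0.0, -0.0]
ft_force: [0.2, -1.1, -4.0]
gripper_width: 0.0203
grip_force: 59.2
```

>>> arm_command(
  plan=[
    {"x": 0.0,"y": 0.0,"z": 0.0,"roll": 0.0,"jaw": 0.01},
    {"x": 0.0,"y": 0.0,"z": 0.0,"roll": 0.0,"jaw": 0.01},
    {"x": 0.0,"y": 0.0,"z": 0.0,"roll": 0.0,"jaw": 0.01},
  ],
)

```text
t: 49.28
ee_pos: [0.5092, -0.364, 0.2113]
orientation: [1.0, 0.0, -0.0, -0.0]
ft_force: [0.2, 0.2, -3.6]
gripper_width: 0.0201
grip_force: 59.5
```

```bash
python3 - <<'E'
from h import *
s=status.state();tcp=np.array(s['ee_pos']);print(tcp,s['gripper_width'])
c=wrist();im=c['pixels'].copy()
a=np.linspace(0,6.283,120)
def circ(x,y,r,z):
    cv2.polylines(im,[proj(c,np.c_[x+r*np.cos(a),y+r*np.sin(a),0*a+z]).astype(int)],True,(0,0,255),1)
circ(tcp[0],tcp[1],.07,tcp[2]-.0085);circ(.5106,-.3683,.08,.06)
save('w7',im)
E
```

```text
[ 0.50915397 -0.36396803  0.21126947] 0.020114948863106153
```

View pics/w7.png

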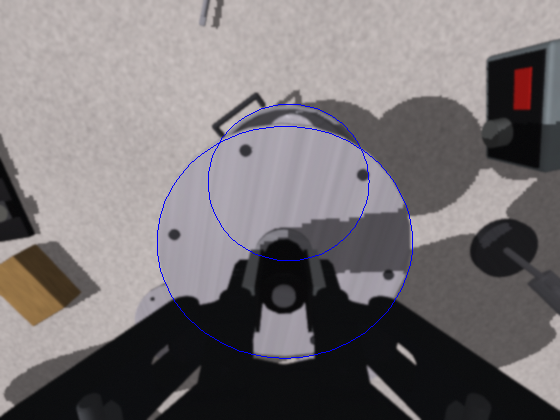

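>>> arm_command(
  plan=[
    {"x": 0.0,"y": 0.003,"z": 0.03,"roll": 0.0,"jaw": 0.01},
    {"x": 0.0,"y": 0.003,"z": 0.055,"roll": 0.0,"jaw": 0.01},
    {"x": 0.0,"y": 0.003,"z": 0.066,"roll": 0.0,"jaw": 0.01},
    {"x": 0.0,"y": 0.003,"z": 0.07,"roll": 0.0,"jaw": 0.01},
    {"x": 0.0,"y": 0.003,"z": 0.073,"roll": 0.0,"jaw": 0.01},
    {"x": 0.0,"y": 0.003,"z": 0.075,"roll": 0.0,"jaw": 0.01},
    {"x": 0.0,"y": 0.003,"z": 0.075,"roll": 0.0,"jaw": 0.01},
  ],
)

```text
t: 50.2
ee_pos: [0.5088, -0.3686, 0.1368]
orientation: [1.0, -0.001, 0.0, 0.0]
ft_force: [-1.1, 0.4, -3.3]
gripper_width: 0.0205
grip_force: 59.6
```

Not yet touching, so I'll go lower in small steps.

>>> arm_command(
  plan=[
    {"x": 0.0,"y": 0.0,"z": 0.001,"roll": 0.0,"jaw": 0.01},
    {"x": 0.0,"y": 0.0,"z": 0.002,"roll": 0.0,"jaw": 0.01},
    {"x": 0.0,"y": 0.0,"z": 0.002,"roll": 0.0,"jaw": 0.01},
  ],
)

```text
t: 50.58
ee_pos: [0.5091, -0.369, 0.1365]
orientation: [1.0, -0.001, 0.001, 0.001]
ft_force: [-2.2, 1.7, 7.1]
gripper_width: 0.0206
grip_force: 60.8
```

>>> arm_command(
  plan=[
    {"x": 0.0,"y": 0.0,"z": -0.001,"roll": 0.0,"jaw": 0.01},
    {"x": 0.0,"y": 0.0,"z": -0.001,"roll": 0.0,"jaw": 0.045},
    {"x": 0.0,"y": 0.0,"z": -0.001,"roll": 0.0,"jaw": 0.045},
    {"x": 0.0,"y": 0.0,"z": -0.003,"roll": 0.0,"jaw": 0.045},
    {"x": 0.0,"y": 0.0,"z": -0.03,"roll": 0.0,"jaw": 0.045},
    {"x": 0.0,"y": 0.0,"z": -0.08,"roll": 0.0,"jaw": 0.045},
    {"x": -0.05,"y": -0.02,"z": -0.12,"roll": 0.0,"jaw": 0.045},
    {"x": -0.1,"y": -0.05,"z": -0.15,"roll": 0.0,"jaw": 0.045},
  ],
)

```text
t: 51.58
ee_pos: [0.4139, -0.3221, 0.2823]
orientation: [1.0, -0.001, 0.0, 0.001]
ft_force: [-0.7, 0.3, 0.4]
gripper_width: 0.0449
grip_force: 0.0
```

>>> arm_command(
  plan=[
    {"x": -0.03,"y": -0.03,"z": 0.0,"roll": 0.0,"jaw": 0.045},
    {"x": -0.03,"y": -0.03,"z": 0.0,"roll": 0.0,"jaw": 0.045},
    {"x": -0.03,"y": -0.03,"z": 0.0,"roll": 0.0,"jaw": 0.045},
    {"x": -0.03,"y": -0.03,"z": 0.0,"roll": 0.0,"jaw": 0.045},
  ],
)

```text
t: 52.08
ee_pos: [0.3852, -0.2924, 0.2805]
orientation: [1.0, -0.001, -0.0, -0.0]
ft_force: [-0.5, -0.8, -1.0]
gripper_width: 0.0452
grip_force: 0.0
```

```bash
python3 - <<'E'
from h import *
s=status.state();tcp=np.array(s['ee_pos']);print(tcp)
c=wrist();im=c['pixels'].copy()
a=np.linspace(0,6.283,120)
def circ(c,im,x,y,r,z):
    cv2.polylines(im,[proj(c,np.c_[x+r*np.cos(a),y+r*np.sin(a),0*a+z]).astype(int)],True,(0,0,255),1)
circ(c,im,.509,-.3685,.07,.128);circ(c,im,.5106,-.3683,.08,.06)
d=eyes.capture('side');d['R']=np.array(d['R']);d['t']=np.array(d['t']);e=d['pixels'].copy()
e=cv2.resize(e[220:360,230:370],(420,420),interpolation=2)
save('w8',np.hstack([cv2.resize(im,(380,420)),e]))
E
```

```text
[ 0.38518319 -0.29244871  0.28048444]
```

View pics/w8.png

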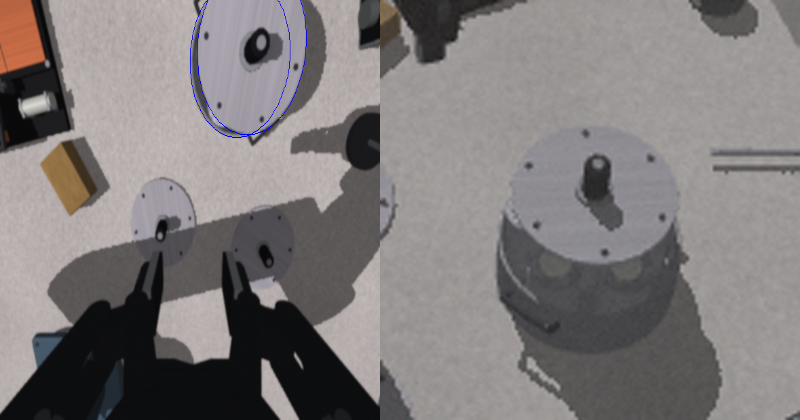

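The plate lies level and centred on the carrier in both views, with its knob up, and the arm is clear of it. Handing in.

```bash
python3 -c "
from bench import ctrl
print(ctrl.hand_in())"
```

```text
the job is handed in; nothing more can be done
None
```

The job is handed in; no verdict came back. I held the treadle on its stop for about 2 s, packed all six capacitors upright in the carrier (one in the middle, five around it), and laid the shorting plate on top, looking level and centred with its knob up.

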